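# Clamp the lens barrel to a firm set feel

### The arm

A 6-joint arm with a two-finger parallel gripper is mounted at the origin on the work surface. World frame = base frame: x ahead of the robot, y to its left, z up, the work surface at z = 0. Lengths are in m, angles in rad, forces in N, time in s.
With the tool pointing down it reaches from about 0.375 to 0.975 m from the base axis. Payload 3.8 kg.
Tool frame: the origin (TCP) lies at the very end of the fingers, on their centre line; the grasp point (between the pads) lies 19 mm behind it (bot.grip_point_offset is the distance from the TCP to the grasp point, in m); z points along the fingers, x is the direction in which the jaws open and shut, and the axes are right-handed (so a half turn about z gives the same grasp; the last joint's range is limited). The gripper opens to 85 mm and grips with 20 to 120 N. Pads are 22 mm wide; open, the fingers measure 114 mm over their backs; the gripper's body (76 mm by 85 mm) begins 54 mm behind the grasp point. The pads swing forward as they close: fully open they stand 13 mm farther back than shut.
Start: joints at [1.143, 0.264, 1.604, -0, 1.274, -0.037], TCP at [0.257, 0.624, 0.231] pointing down, gripper open.
Joint ranges: [-2.63, 2.63], [-0.94, 2.18], [0.31, 2.57], [-1.31, 4.45], [0, 2.66], [-2.55, 2.55]. Speed limits (rad/s): [2.57, 2.57, 3.14, 3.14, 3.14, 3.14].

### API

Orientations are given as a rotation vector (axis times angle).
In Python, from workcell import bot, read_camera gives the robot as it stands.
- The arm moves only by the tool arm_command, never from a script. Its argument "rows" is a list of rows, each an object with "delta_rot": the turn, a rotation vector about the tool's x, y, z in rad, a list of three; "xyz": the shift along the tool's x, y, z in m, a list of three; "gripper": the finger opening in m, from 0 to 0.0854. A call has 1 to 12 rows; each row shifts and turns the commanded pose from where the row before left it, along the tool's axes as they then stand; what a row does not reach is not made up. A row lasts 1/10 s, in which the tool goes at most 50 mm and 8.59 degrees, less where a joint would pass 70% of its speed; a pose out of reach is approached as far as the arm can. A call is refused whole if a number of a shift passes 0.05 or a number of a turn 0.15, either way. A call with a gripper value outside its range is refused whole. The fingers move at their own pace and stop on an object; "force" is the grip in N (left out, the last holds). Time passes only in rows, so rows that do not move let the fingers close. It gives the time, the measured TCP pose, the force and the opening at its end, in the units of the state.
- bot.read_state(): the state, without advancing time (a new reading comes with each control period).
- read_camera(name): name is "scene" or "top" or "wrist"; returns a dict with "pixels" (480x640x3 uint8, red, green, blue), "range_z" (480x640 float32, m along the optical axis (not along the pixel's ray), 0 where there is no reading), "intrinsics" (3x3 intrinsics, pixels), "dist_coeffs" ([k1, k2, p1, p2, k3] as OpenCV has them; the pictures are not rectified), "camera_from_world" (4x4, takes a point from world to camera coordinates). Camera axes: x right, y up, looking along -z (the intrinsics and any distortion apply to the point x, -y, -z); pixel columns grow to the right and rows downward; lengths in m; the calibration is good to about 2 mm. A picture is of the moment at which its call begins.
- bot.finish_job(): hands the job in, once; it reports no verdict.
The state is a dict: "time": time; "q": joint angles; "joint_vel": joint speeds; "joint_torque": joint torques, N m; "tool_pos": TCP position; "tcp_rot": TCP orientation; "wrist_force": force on the tool from outside, world axes, zero at the start; "torque": the same for the moment, N m; "width": opening from 0.0 (shut) to 1.0 (fully open).
Only numpy, scipy, OpenCV 4.12 (cv2) and the standard library are available. Lean on these libraries where they do the work, as an engineer would, in place of code of your own. Each camera call takes 0.05 s, during which the arm holds its last target.

### The job

Stand the black lens barrel with the orange band upright in the nest of the grey holding clamp, against its rubber V stop. Then wind the red wheel clockwise by its crank knob until the orange pad holds the barrel with a firm, set feel (about 13 N of push at the knob, up from about 8 N when it turns free), no tighter, and let go; leave everything else on the table alone.

Things in the scene. Friction and masses are not known exactly. Their poses are not given: they have to be found in the camera images.
- barrel: microscope lens barrel: black upright cylinder, 50 mm diameter, 100 mm tall, about 0.45 kg, with a thin orange band at 62 to 69 mm height and a glass top. Loose, standing on the table. Origin at the centre of its underside, z up.
- clamp: grey holding clamp fixed to the table: base plate 150 x 340 x 12 mm, long side along its own y. Origin at table level on its centre line; z up. Nest at y = +100 mm, rubber-faced 120-degree V stop beyond it (to y = +156 mm, 72 mm high, 110 mm wide); gear housing and red wheel at y = -100 mm; in between, the jaw (all below 68 mm height) slides to +y as the wheel is wound.
- nest (a point): point on the clamp's base plate, 12 mm above the table, where the centre of the barrel's underside belongs when it touches both faces of the V stop; axes those of the clamp. Placed a few mm short of the stop (-y) or to the side is fine: the pad pushes it home.
- wheel_axis (a point): point on the wheel's vertical turning axis, 112 mm above the table (level with the middle of the crank knob), fixed to the clamp.
- crank_knob: black upright spinner knob on the red wheel (132 mm diameter, rim top 87 mm up): 20 mm diameter, spins freely, 90 to 136 mm above the table, 55 mm from the wheel's axis. Origin at the centre of its lower end. Wind clockwise seen from above. A brake (8 N at the knob) holds the wheel where it is left, so only the push while it creeps forward tells the tension: it reads lower once stopped.
- jaw: sliding jaw with a sprung orange pad (36 x 8 x 36 mm) facing the nest; moves 12 mm to the clamp's +y per rad of wheel; 3 to 6 rad needed. The pad sits out on its stud by an unknown 0 to 14 mm. Pad spring 7 N per mm: once on the barrel, push at the knob rises from 8 N by 1 N per 4.6 N at the pad. Right: 14-34 N at the pad (11.5-15 N push, aim at 13); over 45 N (18 N push) does harm.
- eyepiece: bystander: short dark steel stepped eyepiece, 42 mm diameter, 68 mm tall; leave alone
- lens_can: bystander: aluminium can with paper label, 54 mm diameter, 75 mm tall; leave alone
- driver: bystander: screwdriver lying on the table; leave alone
- dust_cap: bystander: grey dust cap, 56 mm diameter, 16 mm tall; leave alone
- lock_ring: bystander: brass ring, 60 mm diameter, 12 mm tall; leave alone
- tag_block: bystander: flat orange block 90 x 60 x 20 mm; leave alone
Not all that is in view belongs to the job. What is shaped like the barrel but blue or pink is not meant.

How it is judged:
By the outcome, as a careful person would: the job done as asked, in the order asked, and still so for the second after the job is handed in, with the robot touching nothing.
It also fails if it takes over 72 s, if anything falls off the work surface, if the arm or the gripper's body presses on something with over 40 N, if the wrist force passes 120 N, or if a joint passes its speed limit or range.

## Working session

There is one attempt and no reset: what is moved stays moved. The work goes in short steps, Python scripts to look and compute and a tool call to move; the robot and the scene stay as the last step left them, time stands still between calls to the robot, and variables do not carry over. Pictures are saved under pics/ and viewed, and the job is handed in when it is done.

Besides the shell and the picture viewer there is one more tool, called after "Emit:" by a JSON object that holds its "method" and its "body", one argument or row to a line. arm_command: Moves the arm, as the interface text tells. Its arguments: {"type":"object","properties":{"rows":{"type":"array","items":{"type":"object","properties":{"delta_rot":{"type":"array","items":{"type":"number"}},"xyz":{"type":"array","items":{"type":"number"}},"gripper":{"type":"number"}}}},"force":{"type":"number"}},"required":["rows"]}

```bash
ls; mkdir -p pics; python3 - <<'E'
from workcell import bot, read_camera
import cv2,numpy as np
print(bot.read_state())
for n in ["scene","top","wrist"]:
    c=read_camera(n); np.savez(f"{n}0.npz",**c)
    cv2.imwrite(f"pics/{n}0.png",c["pixels"][:,:,::-1])
    print(n,c["intrinsics"].tolist(),c["dist_coeffs"],np.round(c["camera_from_world"],3).tolist())
E
```

```text
pics
{'time': 0.0, 'q': array([ 1.14311014e+00,  2.64762531e-01,  1.60536293e+00,  9.74316994e-06,
        1.27368587e+00, -3.69057192e-02]), 'joint_vel': array([ 0.00061922, -0.0009355 , -0.00164196,  0.00043536,  0.00045754,
        0.00211138]), 'joint_torque': array([ 2.52890723e-04, -5.15138948e+01, -3.67303884e+01, -1.96326396e-04,
        1.35421712e-02,  1.27165146e-05]), 'tool_pos': array([0.25681765, 0.62345626, 0.22996167]), 'tcp_rot': array([ 2.60950271,  1.74723182, -0.00297204]), 'wrist_force': array([ 0.84045863, -0.71939919, -0.7420269 ]), 'torque': array([ 0.00212896, -0.07274016,  0.02057698]), 'width': 0.999577581847841}
scene [[495.6570131229291, 0.0, 316.180994274062], [0.0, 495.6570131229291, 237.2307820665255], [0.0, 0.0, 1.0]] [0.00045814 0.         0.         0.         0.        ] [[-0.61, 0.792, -0.004, 0.333], [-0.516, -0.393, 0.761, 0.232], [0.601, 0.467, 0.649, -1.447], [0.0, 0.0, 0.0, 1.0]]
top [[580.0659223494358, 0.0, 313.78309775231287], [0.0, 580.0659223494358, 242.18752201151082], [0.0, 0.0, 1.0]] [-0.18786532  0.          0.          0.          0.        ] [[-0.017, -1.0, -0.01, 0.051], [0.992, -0.018, 0.125, -0.573], [-0.125, -0.008, 0.992, -1.32], [0.0, 0.0, 0.0, 1.0]]
wrist [[415.2226553922455, 0.0, 320.81404500537735], [0.0, 415.2226553922455, 244.55720573883502], [0.0, 0.0, 1.0]] [-0.06736489  0.          0.          0.          0.        ] [[0.38, 0.925, -0.002, -0.675], [-0.889, 0.365, -0.277, 0.037], [-0.255, 0.107, 0.961, -0.379], [0.0, 0.0, 0.0, 1.0]]
```

View pics/scene0.png

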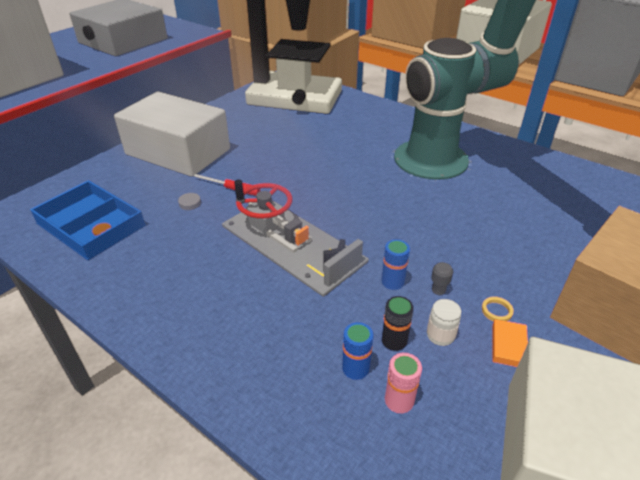

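View pics/top0.png

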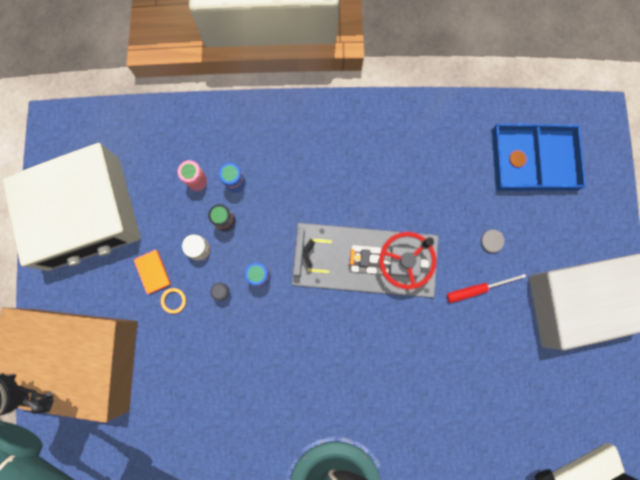

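View pics/wrist0.png

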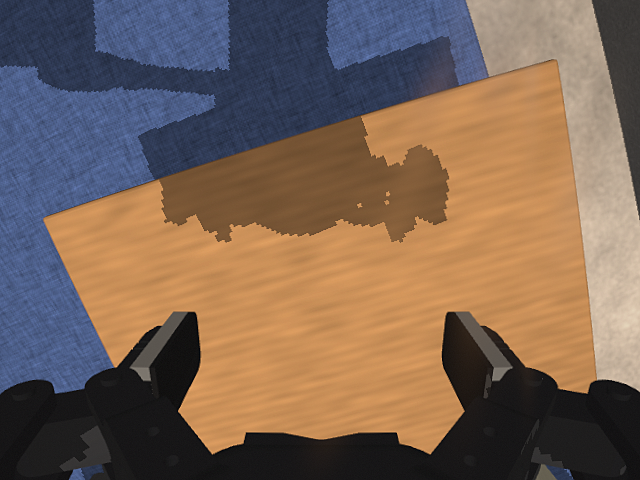

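Candidates shaped like the barrel, in the top view: blue (230,175), blue (257,275), pink (190,172) and black with an orange band (221,216). Black fits. I'll confirm it in a crop and measure.

```bash
cat > h.py <<'E'
import numpy as np, cv2
def load(n): 
    return dict(np.load(n))
def rays(c,px):
    px=np.asarray(px,float).reshape(-1,1,2)
    u=cv2.undistortPoints(px,c["intrinsics"],c["dist_coeffs"]).reshape(-1,2)
    d=np.c_[u[:,0],-u[:,1],-np.ones(len(u))]
    M=c["camera_from_world"];R=M[:3,:3];t=M[:3,3]
    return -R.T@t, d@R
def onplane(c,px,z):
    o,d=rays(c,px); return o+d*((z-o[2])/d[:,2])[:,None]
def cloud(c):
    v,u=np.mgrid[0:480,0:640]
    o,d=rays(c,np.c_[u.ravel(),v.ravel()])
    P=o+d*c["range_z"].reshape(-1,1); P[c["range_z"].ravel()==0]=np.nan
    return P.reshape(480,640,3)
def project(c,P):
    P=np.asarray(P,float).reshape(-1,3);M=c["camera_from_world"]
    q=P@M[:3,:3].T+M[:3,3]; q=q*[1,-1,-1]
    return cv2.projectPoints(q,np.zeros(3),np.zeros(3),c["intrinsics"],c["dist_coeffs"])[0].reshape(-1,2)
E
python3 - <<'E'
from h import *
t=load("top0.npz");s=load("scene0.npz")
C=cloud(t);S=cloud(s)
for n,p in dict(table=(350,350),barreltop=(220,215),blue=(230,173),blue2=(256,273),pink=(190,171),can=(195,246),eyep=(220,290),hub=(408,261),knob=(428,242),jawtop=(355,258),plate=(400,290),vstop=(298,260),box=(70,350),box2=(70,190),block=(152,270)).items():
    print(n,np.round(C[p[1],p[0]],3))
for n,p in dict(barreltop=(399,305),knob=(239,183),blue=(357,335),plate=(300,268)).items(): print('S',n,np.round(S[p[1],p[0]],3))
a=cv2.resize(s["pixels"][230:420,320:480,::-1],None,fx=3,fy=3,interpolation=cv2.INTER_CUBIC)
b=cv2.resize(t["pixels"][210:310,280:450,::-1],None,fx=4.5,fy=4.5,interpolation=cv2.INTER_CUBIC)
cv2.imwrite("pics/a.png",a);cv2.imwrite("pics/b.png",b)
E
```

```text
table [ 0.32  -0.04   0.002]
barreltop [0.631 0.25  0.102]
blue [0.728 0.229 0.098]
blue2 [0.499 0.169 0.103]
pink [0.734 0.321 0.104]
can [0.565 0.313 0.075]
eyep [0.464 0.257 0.061]
hub [ 0.52  -0.17   0.093]
knob [ 0.556 -0.208  0.14 ]
jawtop [ 0.533 -0.054  0.049]
plate [ 0.459 -0.162  0.008]
vstop [0.529 0.077 0.072]
box [0.331 0.575 0.157]
box2 [0.691 0.595 0.137]
block [0.516 0.43  0.018]
S barreltop [0.635 0.256 0.1  ]
S knob [ 0.566 -0.202  0.135]
S blue [0.736 0.234 0.1  ]
S plate [ 0.598 -0.004  0.01 ]
```

View pics/a.png

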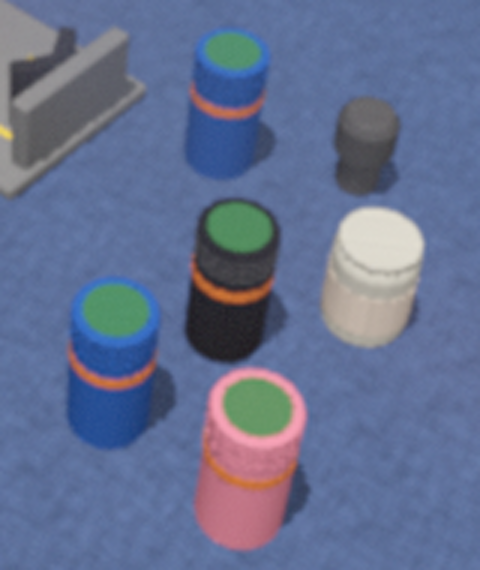

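View pics/b.png

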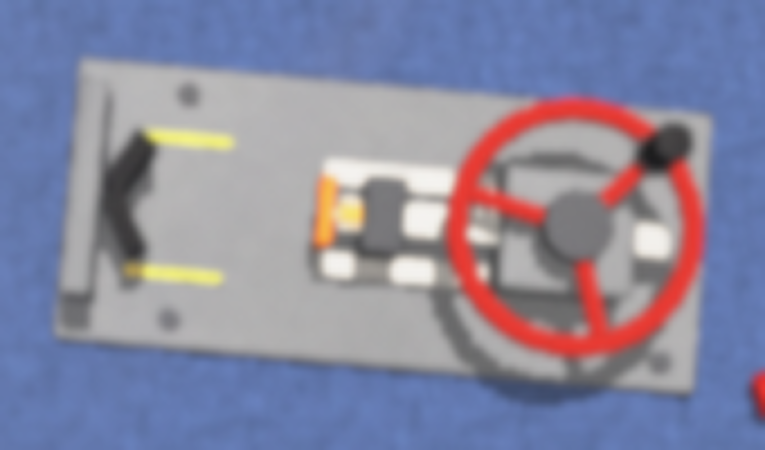

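Crop a.png shows the black barrel with an orange band at (235,285), between the blue barrel at (110,360) and the can at (370,280); the pink one is at (250,460). That is the one meant. b.png shows the clamp: V at (130,205), pad at (325,210), wheel hub (578,228), knob (667,145).

```bash
cat > meas.py <<'E'
from h import *
def comps(m,amin):
    n,l,st,ce=cv2.connectedComponentsWithStats(m.astype(np.uint8)); return [(st[i],ce[i],l==i) for i in range(1,n) if st[i][4]>=amin]
if __name__=="__main__":
  for nm in ["top0","scene0"]:
    c=load(nm+".npz"); hsv=cv2.cvtColor(c["pixels"],cv2.COLOR_RGB2HSV); C=cloud(c)
    g=cv2.inRange(hsv,(45,60,40),(80,255,200))>0
    for st,ce,m in comps(g,40):
        P=onplane(c,ce,0.1)[0]
        if .3<P[0]<.9 and 0<P[1]<.5: print(nm,"green",ce.round(1),st[4],P.round(4))
    # wheel
    r=((cv2.inRange(hsv,(0,150,80),(6,255,255))|cv2.inRange(hsv,(174,150,80),(180,255,255)))>0)
    for st,ce,m in comps(r,300):
        ct=max(cv2.findContours(m.astype(np.uint8),cv2.RETR_EXTERNAL,cv2.CHAIN_APPROX_NONE)[0],key=len).reshape(-1,2)
        hull=cv2.convexHull(ct).reshape(-1,2)
        W=onplane(c,hull,0.082)
        A=np.c_[2*W[:,:2],np.ones(len(W))];x=np.linalg.lstsq(A,(W[:,:2]**2).sum(1),rcond=None)[0]
        print(nm,"red",ce.round(0),st[4],"circle",x[:2].round(4),np.sqrt(x[2]+x[:2]@x[:2]).round(4))
    # plate: depth band 
    pl=(C[:,:,2]>0.007)&(C[:,:,2]<0.3)&(C[:,:,0]>.42)&(C[:,:,0]<.66)&(C[:,:,1]>-.3)&(C[:,:,1]<.13)&(hsv[:,:,1]<60)&(C[:,:,2]<.018)
    cm=max(comps(pl,500),key=lambda a:a[0][4]); 
    pts=np.argwhere(cm[2])[:,::-1]
    W=onplane(c,pts,0.012)
    rc=cv2.minAreaRect(W[:,:2].astype(np.float32)); print(nm,"plate",rc, cv2.boxPoints(rc).round(4).tolist())
    o=cv2.inRange(hsv,(8,150,120),(18,255,255))>0
    for st,ce,m in comps(o,8):
        print(nm,"orange",ce.round(0),st[4],np.nanmedian(C[m],0).round(3))
    k=(C[:,:,2]>.122)&(C[:,:,2]<.15)&(abs(C[:,:,0]-.52)<.1)&(abs(C[:,:,1]+.17)<.1)
    for st,ce,m in comps(k,8): print(nm,"knob top",ce,st[4],onplane(c,ce,.136).round(4))
E
python3 meas.py
```

```text
top0 green [188.  170.7] 147 [0.736  0.3263 0.1   ]
top0 green [229. 173.] 148 [0.7279 0.2308 0.1   ]
top0 green [218.5 214.5] 255 [0.6323 0.2543 0.1   ]
top0 green [255.4 273.5] 162 [0.4978 0.1709 0.1   ]
top0 red [406. 263.] 700 circle [ 0.5233 -0.1702] 0.0636
top0 red [467. 292.] 385 circle [ 0.4479 -0.3064] 0.0406
top0 plate ((0.532372772693634, -0.08027002215385437), (0.3384403586387634, 0.15081247687339783), 84.01554107666016) [[0.43970000743865967, -0.24070000648498535], [0.5896999835968018, -0.2563999891281128], [0.625, 0.08020000159740448], [0.4749999940395355, 0.09589999914169312]]
top0 orange [517. 159.] 156 [ 0.778 -0.468  0.012]
top0 orange [154. 273.] 165 [0.506 0.418 0.018]
top0 orange [352. 258.] 34 [ 0.53  -0.044  0.062]
top0 knob top [428.66666667 241.61111111] 72 [[ 0.5577 -0.21    0.136 ]]
scene0 green [397.2 246.5] 132 [0.5009 0.173  0.1   ]
scene0 green [399.2 305.3] 315 [0.6355 0.2565 0.1   ]
scene0 green [358. 333.] 264 [0.7312 0.2329 0.1   ]
scene0 green [405.5 365.2] 309 [0.739  0.3284 0.1   ]
scene0 red [75. 90.] 1303 circle [ 0.2912 -1.3688] 0.4548
scene0 
[... 184 characters left out ...]
9318122864, -0.23600000143051147], [0.5967000126838684, -0.2524000108242035], [0.6334999799728394, 0.0860000029206276], [0.482699990272522, 0.10239999741315842]]
scene0 orange [384.  56.] 1000 [-1.074 -0.801 -0.2  ]
scene0 orange [512.  92.] 675 [-1.073 -0.1   -0.213]
scene0 orange [593. 112.] 2294 [-1.073  0.243 -0.204]
scene0 orange [100. 228.] 93 [ 0.783 -0.47   0.012]
scene0 orange [301. 236.] 126 [ 0.547 -0.042  0.05 ]
scene0 orange [508. 342.] 1324 [0.521 0.433 0.018]
scene0 orange [396. 327.] 99 [0.657 0.266 0.066]
scene0 orange [357. 356.] 34 [0.752 0.247 0.066]
scene0 orange [402. 389.] 56 [0.761 0.339 0.066]
scene0 knob top [238.2        183.67142857] 70 [[ 0.57   -0.2004  0.136 ]]
```

Both views agree within about 4 mm. The wrist camera will refine this. Moving towards the barrel at constant height.

Emit:
{"method": "arm_command", "body": {
  "rows": [
    {"xyz":[-0.01,0.025,0],"gripper":0.085},
    {"xyz":[-0.018,0.043,0]},
    {"xyz":[-0.018,0.043,0]},
    {"xyz":[-0.018,0.043,0]},
    {"xyz":[-0.018,0.043,0]},
    {"xyz":[-0.018,0.043,0]},
    {"xyz":[-0.018,0.043,0]},
    {"xyz":[-0.018,0.043,0]},
    {"xyz":[-0.018,0.043,0]},
    {"xyz":[-0.018,0.043,0]},
    {"xyz":[-0.01,0.02,0]},
    {"xyz":[0,0,0]}
  ]
}}

```text
invalid input
```

```bash
python3 - <<'E'
from workcell import bot, read_camera
from h import *
from meas import comps
s=bot.read_state();print(s["time"],s["tool_pos"],s["tcp_rot"],s["wrist_force"],s["width"])
c=read_camera("wrist"); np.savez("wrist1.npz",**c); cv2.imwrite("pics/wrist1.png",c["pixels"][:,:,::-1])
hsv=cv2.cvtColor(c["pixels"],cv2.COLOR_RGB2HSV);C=cloud(c)
for st,ce,m in comps(cv2.inRange(hsv,(45,60,40),(80,255,200))>0,100): print(ce,st,onplane(c,ce,.1),np.nanmedian(C[m],0))
E
```

```text
0.15 [0.25688047 0.62361068 0.23024456] [ 2.60977903e+00  1.74731248e+00 -2.34033827e-03] [-0.04494222  0.30161496  0.48685653] 1.0010479497297393
```

View pics/wrist1.png

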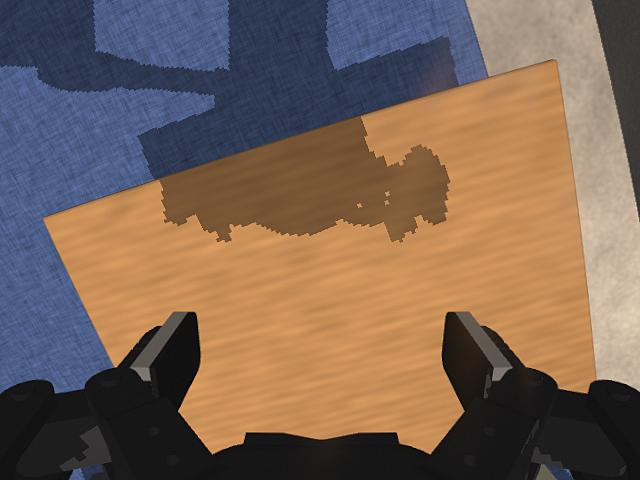

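Refused as "invalid input"; the rows probably need all three keys.

Emit:
{"method": "arm_command", "body": {
  "rows": [
    {"xyz":[-0.01,0.025,0],"delta_rot":[0,0,0],"gripper":0.085},
    {"xyz":[-0.018,0.043,0],"delta_rot":[0,0,0],"gripper":0.085},
    {"xyz":[-0.018,0.043,0],"delta_rot":[0,0,0],"gripper":0.085},
    {"xyz":[-0.018,0.043,0],"delta_rot":[0,0,0],"gripper":0.085},
    {"xyz":[-0.018,0.043,0],"delta_rot":[0,0,0],"gripper":0.085},
    {"xyz":[-0.018,0.043,0],"delta_rot":[0,0,0],"gripper":0.085},
    {"xyz":[-0.018,0.043,0],"delta_rot":[0,0,0],"gripper":0.085},
    {"xyz":[-0.018,0.043,0],"delta_rot":[0,0,0],"gripper":0.085},
    {"xyz":[-0.018,0.043,0],"delta_rot":[0,0,0],"gripper":0.085},
    {"xyz":[-0.01,0.02,0],"delta_rot":[0,0,0],"gripper":0.085},
    {"xyz":[0,0,0],"delta_rot":[0,0,0],"gripper":0.085}
  ]
}}

```text
time: 1.3
tool_pos: [0.5564, 0.3214, 0.2309]
tcp_rot: [2.613, 1.742, -0.001]
wrist_force: [-0.5, -0.2, -0.4]
width: 0.993
```

```bash
cat > look.py <<'E'
from workcell import bot, read_camera
from h import *
from meas import comps
import sys
n=sys.argv[1]
s=bot.read_state();print(s["time"],s["tool_pos"],s["tcp_rot"],s["wrist_force"],s["width"])
c=read_camera("wrist"); np.savez(n+".npz",**c); cv2.imwrite(f"pics/{n}.png",c["pixels"][:,:,::-1])
hsv=cv2.cvtColor(c["pixels"],cv2.COLOR_RGB2HSV);C=cloud(c)
for st,ce,m in comps(cv2.inRange(hsv,(45,60,40),(80,255,200))>0,100): print("green",ce,st,onplane(c,ce,.1),np.nanmedian(C[m],0))
E
python3 look.py wrist1
```

```text
1.3 [0.55637287 0.32140043 0.23091117] [ 2.61344039e+00  1.74173931e+00 -6.45007960e-04] [-0.50334686 -0.23915838 -0.44032172] 0.9928844748618004
green [ 89.90128755 238.41678588] [  64  213   53   52 2097] [[0.49917239 0.17142125 0.1       ]] [0.49914086 0.17192051 0.10084737]
green [277.83641304 356.92880435] [ 252  335   52   45 1840] [[0.63370096 0.25531853 0.1       ]] [0.63328623 0.25556366 0.10076953]
green [414.69789984 429.6631664 ] [ 391  412   46   38 1238] [[0.73696845 0.32887207 0.1       ]] [0.73568522 0.32927857 0.1008116 ]
```

View pics/wrist1.png

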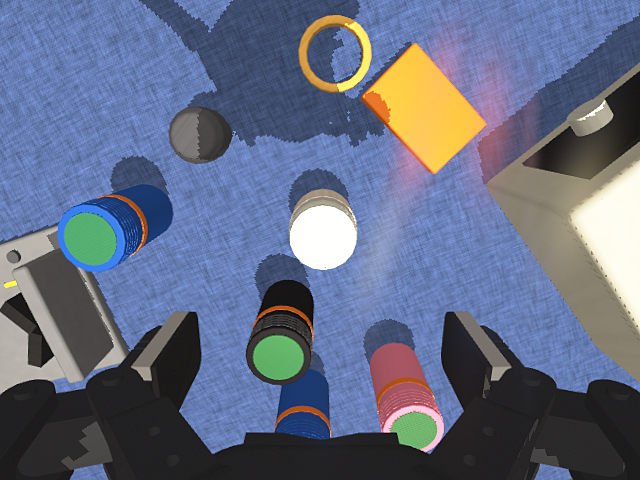

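The black barrel is at (278,357) in the wrist view, which puts it at (0.634, 0.255) with its top at 0.101, consistent with the size given. Going over it and down, TCP to about 0.068.

Emit:
{"method": "arm_command", "body": {
  "rows": [
    {"xyz":[-0.008,0.025,0],"delta_rot":[0,0,0],"gripper":0.085},
    {"xyz":[-0.011,0.035,0],"delta_rot":[0,0,0],"gripper":0.085},
    {"xyz":[-0.0123,0.0368,0.01],"delta_rot":[0,0,0],"gripper":0.085},
    {"xyz":[0,0,0.02],"delta_rot":[0,0,0],"gripper":0.085},
    {"xyz":[0,0,0.03],"delta_rot":[0,0,0],"gripper":0.085},
    {"xyz":[0,0,0.03],"delta_rot":[0,0,0],"gripper":0.085},
    {"xyz":[0,0,0.03],"delta_rot":[0,0,0],"gripper":0.085},
    {"xyz":[0,0,0.025],"delta_rot":[0,0,0],"gripper":0.085},
    {"xyz":[0,0,0.018],"delta_rot":[0,0,0],"gripper":0.085},
    {"xyz":[0,0,0],"delta_rot":[0,0,0],"gripper":0.085}
  ]
}}

```text
time: 2.35
tool_pos: [0.6286, 0.2587, 0.0646]
tcp_rot: [-2.608, -1.749, 0.01]
wrist_force: [-0.5, -0.7, -0.3]
width: 0.996
```

```bash
python3 look.py wrist2
```

```text
2.35 [0.62861973 0.25873822 0.0645723 ] [-2.6077442  -1.7485685   0.01003695] [-0.46450765 -0.66399711 -0.27498886] 0.9959758273627787
green [312.20817369 393.54092651] [ 250  331  127  109 8613] [[0.63577509 0.25425928 0.1       ]] [0.63538774 0.25366432 0.10074655]
```

View pics/wrist2.png

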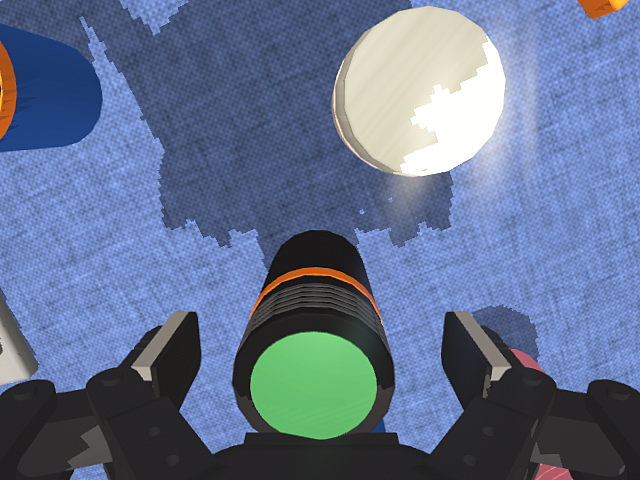

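The barrel is centred between the fingers, about 7 mm further along tool y. Nudge, then grip.

Emit:
{"method": "arm_command", "body": {
  "rows": [
    {"xyz":[-0.0005,0.007,0],"delta_rot":[0,0,0],"gripper":0.085},
    {"xyz":[0,0,0],"delta_rot":[0,0,0],"gripper":0.03},
    {"xyz":[0,0,0],"delta_rot":[0,0,0],"gripper":0.03},
    {"xyz":[0,0,0],"delta_rot":[0,0,0],"gripper":0.03},
    {"xyz":[0,0,0],"delta_rot":[0,0,0],"gripper":0.03},
    {"xyz":[0,0,0],"delta_rot":[0,0,0],"gripper":0.03},
    {"xyz":[0,0,0],"delta_rot":[0,0,0],"gripper":0.03}
  ],
  "force": 50
}}

```text
time: 3.1
tool_pos: [0.6392, 0.2551, 0.0702]
tcp_rot: [2.61, 1.747, 0.003]
wrist_force: [0.2, -2.0, 6.2]
width: 0.57
```

```bash
python3 look.py wrist3
```

```text
3.1 [0.63917717 0.25506908 0.0701608 ] [2.60972417 1.74698006 0.00297901] [ 0.15318889 -2.03056952  6.22354361] 0.5698143525493606
green [291.38823529 362.83529412] [259 292  98 109 255] [[0.63694842 0.24722153 0.1       ]] [0.63785139 0.24637056 0.10132976]
green [368.98630137 305.43150685] [347 293  36  38 146] [[0.62786334 0.2762494  0.1       ]] [0.62744471 0.27671067 0.10024076]
```

View pics/wrist3.png

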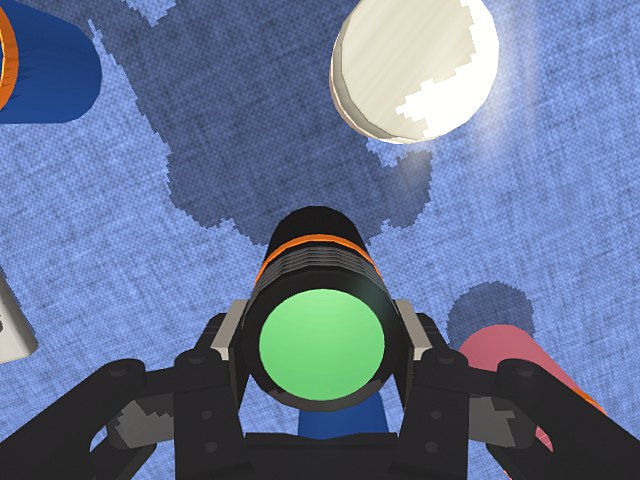

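Emit:
{"method": "arm_command", "body": {
  "rows": [
    {"xyz":[0,0,-0.01],"delta_rot":[0,0,0],"gripper":0.03},
    {"xyz":[0,0,-0.02],"delta_rot":[0,0,0],"gripper":0.03},
    {"xyz":[0,0,-0.03],"delta_rot":[0,0,0],"gripper":0.03},
    {"xyz":[0,0,-0.03],"delta_rot":[0,0,0],"gripper":0.03},
    {"xyz":[0,0,-0.03],"delta_rot":[0,0,0],"gripper":0.03},
    {"xyz":[0,0,-0.01],"delta_rot":[0,0,0],"gripper":0.03},
    {"xyz":[0,0,0],"delta_rot":[0,0,0],"gripper":0.03}
  ]
}}

```text
time: 3.85
tool_pos: [0.6391, 0.2558, 0.2002]
tcp_rot: [2.61, 1.748, 0.005]
wrist_force: [0.9, -0.2, -5.1]
width: 0.569
```

```bash
python3 look.py wrist4; python3 - <<'E'
from workcell import read_camera
from h import *
for n in ["top","scene"]:
    c=read_camera(n); np.savez(n+"4.npz",**c); cv2.imwrite(f"pics/{n}4.png",c["pixels"][:,:,::-1])
E
```

```text
3.85 [0.63908102 0.25580727 0.20017611] [2.60988106 1.74750886 0.00543406] [ 0.85494331 -0.17752393 -5.09693293] 0.5692905498475654
green [85.04387206 77.23379564] [  53   43   65   70 3533] [[0.49901898 0.17145857 0.1       ]] [0.49921868 0.17178019 0.10075242]
green [322.15230352 366.32682927] [ 259  289  124  112 5535] [[0.71894265 0.22529908 0.1       ]] [0.64136303 0.25554083 0.23122034]
green [483.78403756 345.38184664] [452 324  52  38 639] [[0.74606813 0.33058404 0.1       ]] [0.74546093 0.3306146  0.10076237]
```

View pics/wrist4.png

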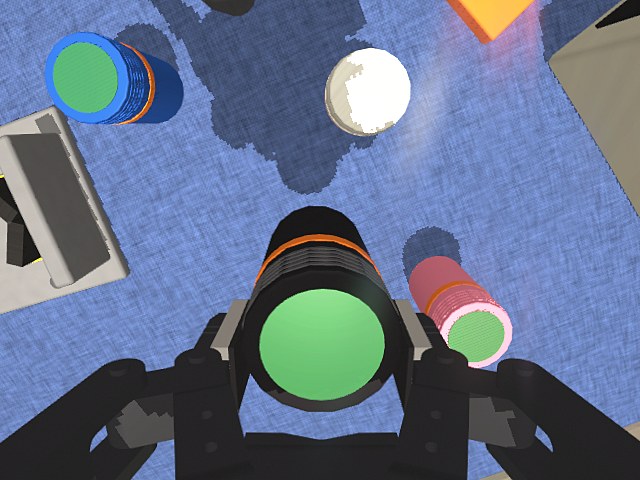

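View pics/scene4.png

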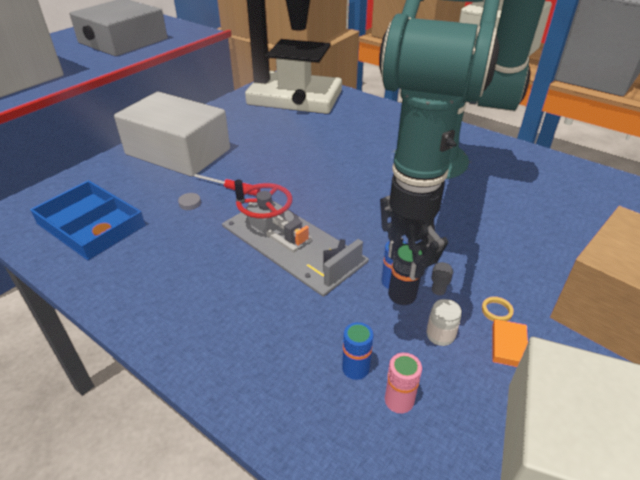

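Barrel held upright, its bottom about 0.13 up and its weight showing (−5 N). Working out the transit rows: turn to the clamp's yaw and carry to above the estimated nest.

```bash
cat > plan.py <<'E'
import numpy as np
from scipy.spatial.transform import Rotation as R
def plan(rotvec,pos,goal,dyaw_tool,n,w=None):
    """rows: xyz in tool axes as they stand; dyaw about tool z total"""
    r=R.from_rotvec(rotvec);p=np.array(pos,float)
    w=np.ones(n)/n if w is None else np.array(w)/np.sum(w)
    for k in range(n):
        d=r.inv().apply((np.array(goal)-pos)*w[k]); print(np.round(d,4).tolist(), round(dyaw_tool*w[k],4))
        r=r*R.from_rotvec([0,0,dyaw_tool*w[k]])
E
python3 - <<'E'
from h import *; from plan import *
c=load("wrist4.npz"); b=onplane(c,(322,345),.231)[0]; print("barrel",b)
rv=np.array([2.60988,1.74751,.00543]);p=np.array([.63908,.25581,.20018])
x=R.from_rotvec(rv).as_matrix(); print(x.round(4)); print("barrel in tool",x.T@(b-p))
plan(rv,p,[.546,.022,.2],1.285,11,[.5,1,1,1,1,1,1,1,1,.9,.6])
E
```

```text
barrel [0.63408405 0.25927904 0.231     ]
[[ 0.3809  0.9246  0.0033]
 [ 0.9246 -0.3809  0.0014]
 [ 0.0025  0.0025 -1.    ]]
barrel in tool [ 0.00138136 -0.00586382 -0.03083137]
[-0.0126, 0.0001, -0.0] 0.0642
[-0.0251, 0.0019, -0.0] 0.1285
[-0.0246, 0.0051, -0.0] 0.1285
[-0.0238, 0.0082, -0.0] 0.1285
[-0.0225, 0.0112, -0.0] 0.1285
[-0.0209, 0.014, -0.0] 0.1285
[-0.0189, 0.0166, -0.0] 0.1285
[-0.0167, 0.0189, -0.0] 0.1285
[-0.0141, 0.0208, -0.0] 0.1285
[-0.0102, 0.0202, -0.0] 0.1156
[-0.0052, 0.0142, -0.0] 0.0771
```

Emit:
{"method": "arm_command", "body": {
  "rows": [
    {"xyz":[-0.0126,0,0],"delta_rot":[0,0,0.0642],"gripper":0.03},
    {"xyz":[-0.025,0.002,0],"delta_rot":[0,0,0.1285],"gripper":0.03},
    {"xyz":[-0.0246,0.005,0],"delta_rot":[0,0,0.1285],"gripper":0.03},
    {"xyz":[-0.0238,0.008,0],"delta_rot":[0,0,0.1285],"gripper":0.03},
    {"xyz":[-0.0225,0.011,0],"delta_rot":[0,0,0.1285],"gripper":0.03},
    {"xyz":[-0.021,0.014,0],"delta_rot":[0,0,0.1285],"gripper":0.03},
    {"xyz":[-0.019,0.0166,0],"delta_rot":[0,0,0.1285],"gripper":0.03},
    {"xyz":[-0.0167,0.0189,0],"delta_rot":[0,0,0.1285],"gripper":0.03},
    {"xyz":[-0.0141,0.0208,0],"delta_rot":[0,0,0.1285],"gripper":0.03},
    {"xyz":[-0.0102,0.0202,0],"delta_rot":[0,0,0.1156],"gripper":0.03},
    {"xyz":[-0.005,0.0142,0],"delta_rot":[0,0,0.0771],"gripper":0.03},
    {"xyz":[0,0,0],"delta_rot":[0,0,0],"gripper":0.03}
  ]
}}

```text
time: 5.2
tool_pos: [0.5424, 0.0202, 0.1957]
tcp_rot: [3.136, -0.169, -0.008]
wrist_force: [-0.1, 0.9, -4.8]
width: 0.575
```

```bash
python3 look.py wrist5
```

```text
5.2 [0.54239063 0.0202267  0.19574107] [ 3.13603579 -0.16923258 -0.00755642] [-0.13148628  0.87060878 -4.81695797] 0.574624640941393
green [192.56277056   5.75757576] [180   0  24  17 231] [[0.48976388 0.15966748 0.1       ]] [0.48998848 0.15975126 0.10079893]
green [321.40539806 344.333756  ] [  259   288   126   113 11041] [[ 0.53620127 -0.04431779  0.1       ]] [0.54429142 0.02759569 0.22681236]
```

View pics/wrist5.png

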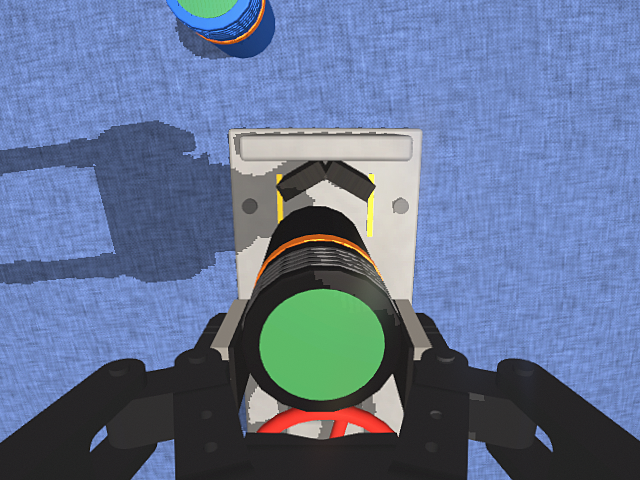

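The clamp lies straight in view: V vertex about (326,165), stop plate (240–412, 147), yellow lines (280,205) and (371,205). The barrel is held upright. Measuring these.

```bash
python3 - <<'E'
from h import *; from plan import R
c=load("wrist5.npz");C=cloud(c)
Y=(-6.2)*np.pi/180
ex=np.array([np.cos(Y),np.sin(Y),0]);ey=np.array([-np.sin(Y),np.cos(Y),0])
for n,p in dict(vL=(290,185),vapexfront=(326,172),vR=(362,185),plateL=(245,250),plateR=(410,250),stop=(326,147),stopL=(250,147)).items(): print(n,C[p[1],p[0]].round(4))
q=cv2.cvtColor(c["pixels"],cv2.COLOR_RGB2HSV)
# plate outline: low saturation region z 0.007..0.018
pl=(q[:,:,1]<60)&(C[:,:,2]>.007)&(C[:,:,2]<.018)
for v in range(150,290,20):
    u=np.flatnonzero(pl[v,200:450])+200
    if len(u):
        W=onplane(c,[(u.min(),v),(u.max()+.0,v)],.012); print(v,u.min(),u.max(),W[:,:2].round(4).tolist(),np.linalg.norm(W[1]-W[0]).round(4))
u=326
col=np.flatnonzero((q[:,:,1]<60)[100:160,260])+100;print("far edge rows",col.min(),onplane(c,[(260,col.min()),(400,col.min())],.012))
yl=cv2.inRange(q,(22,120,120),(34,255,255))>0
from meas import comps
for st,ce,m in comps(yl,20):
    P=onplane(c,np.argwhere(m)[:,::-1],.012); print("yellow",ce,P.mean(0).round(4),P.min(0).round(4),P.max(0).round(4), C[m].mean(0).round(4))
print("barrel", onplane(c,(322,344.3),.2268))
# stop plate top
m=(abs(C[:,:,2]-.072)<.004)&(q[:,:,1]<60)
for st,ce,mm in comps(m,100): 
    P=onplane(c,np.argwhere(mm)[:,::-1],.072)
    rc=cv2.minAreaRect(P[:,:2].astype(np.float32));print("stop/V top",ce,st,rc)
E
```

```text
vL [0.5266 0.0561 0.0725]
vapexfront [0.5504 0.0618 0.0721]
vR [0.5726 0.0509 0.0707]
plateL [ 0.4772 -0.001   0.0119]
plateR [ 0.6121 -0.0149  0.0133]
stop [0.552  0.0773 0.0711]
stopL [0.5046 0.0825 0.0725]
150 229 421 [[0.4774, 0.0802], [0.6249, 0.0645]] 0.1484
170 231 420 [[0.4765, 0.0649], [0.6234, 0.0492]] 0.1478
190 232 418 [[0.4747, 0.0492], [0.6211, 0.0336]] 0.1473
210 233 417 [[0.4729, 0.0332], [0.6196, 0.0176]] 0.1476
230 234 416 [[0.471, 0.0167], [0.6181, 0.0011]] 0.1479
250 236 414 [[0.4698, -0.0002], [0.6157, -0.0157]] 0.1467
270 237 413 [[0.4678, -0.0176], [0.6141, -0.0331]] 0.1471
far edge rows 128 [[0.50364714 0.09387515 0.012     ]
 [0.60970686 0.08258701 0.012     ]]
yellow [278.75  177.625] [0.5129 0.0548 0.012 ] [0.511  0.0508 0.012 ] [0.515  0.0578 0.012 ] [0.5137 0.0557 0.019 ]
yellow [371.30769231 177.58974359] [0.585  0.0472 0.012 ] [0.5832 0.0428 0.012 ] [0.5866 0.0502 0.012 ] [0.5845 0.0479 0.0172]
yellow [279.46153846 206.69230769] [0.5104 0.0318 0.012 ] [0.5074 0.0187 0.012 ] [0.5134 0.0453 0.012 ] [0.5111 0.0329 0.018 ]
yellow [369.77880184 214.77880184] [0.5816 0.0176 0.012 ] [ 5.78e-01 -1.00e-04  1.20e-02] [0.5856 0.0373 0.012 ] [0.5814 0.0179 0.0136]
yellow [363.90909091 255.5       ] [ 0.5742 -0.0161  0.012 ] [ 0.5682 -0.0233  0.012 ] [ 0.5804 -0.0098  0.012 ] [nan nan nan]
barrel [[0.544455   0.02758683 0.2268    ]]
stop/V top [325.62977965 157.60288399] [ 239  135  174   67 6172] ((0.5503479838371277, 0.06400617957115173), (0.04179507493972778, 0.10888956487178802), 83.9481201171875)
```

```bash
python3 - <<'E'
from h import *
c=load("wrist5.npz")
a=cv2.resize(c["pixels"][115:225,220:430,::-1],None,fx=3.8,fy=3.8,interpolation=cv2.INTER_CUBIC)
cv2.imwrite("pics/v.png",a)
E
```

```text
(no output)
```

View pics/v.png

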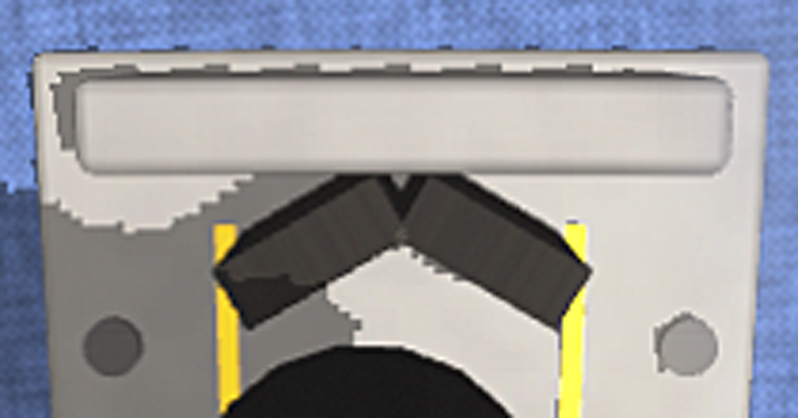

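```bash
python3 - <<'E'
from h import *
c=load("wrist5.npz");C=cloud(c)
M=c["camera_from_world"];print("cam",-M[:3,:3].T@M[:3,3])
f=lambda a,b:(a/3.8+220-.37,b/3.8+115-.37)
for p in [(300,250),(330,270),(390,215),(402,225),(402,235),(402,247),(402,260),(245,310),(255,250),(370,180),(500,250)]:
    u,v=f(*p);print(p,C[round(v),round(u)].round(4))
for z in (.012,.072):
  print(z,onplane(c,[f(402,241),f(402,215),f(402,176)],z)[:,:2].round(4).tolist())
E
```

```text
cam [0.55137818 0.090857   0.33834946]
(300, 250) [0.5327 0.0585 0.0716]
(330, 270) [0.5367 0.0543 0.0721]
(390, 215) [0.5479 0.0626 0.0713]
(402, 225) [0.5496 0.0605 0.0712]
(402, 235) [0.5495 0.0595 0.0735]
(402, 247) [0.5488 0.0492 0.0128]
(402, 260) [0.5485 0.0468 0.0121]
(245, 310) [0.5217 0.0492 0.0713]
(255, 250) [0.525  0.0593 0.0717]
(370, 180) [0.5454 0.0687 0.072 ]
(500, 250) [0.5658 0.0549 0.0709]
0.012 [[0.5492, 0.0506], [0.5498, 0.0559], [0.5506, 0.0638]]
0.072 [[0.5496, 0.058], [0.5501, 0.0623], [0.5508, 0.0687]]
```

The camera sits above the stop, so the striped faces are the V's top. Its inner vertex at (0.5496, 0.0580) gives the nest at about (0.5465, 0.0293), and the stop plate gives (0.5466, 0.0291), in agreement. The barrel hangs at about (0.5440, 0.027). I'll shift slightly, staying 2–3 mm short of the V, and lower.

Emit:
{"method": "arm_command", "body": {
  "rows": [
    {"xyz":[0.0025,0.0015,0],"delta_rot":[0,0,0],"gripper":0.03},
    {"xyz":[0,0,0.015],"delta_rot":[0,0,0],"gripper":0.03},
    {"xyz":[0,0,0.025],"delta_rot":[0,0,0],"gripper":0.03},
    {"xyz":[0,0,0.025],"delta_rot":[0,0,0],"gripper":0.03},
    {"xyz":[0,0,0.02],"delta_rot":[0,0,0],"gripper":0.03},
    {"xyz":[0,0,0.01],"delta_rot":[0,0,0],"gripper":0.03},
    {"xyz":[0,0,0],"delta_rot":[0,0,0],"gripper":0.03},
    {"xyz":[0,0,0],"delta_rot":[0,0,0],"gripper":0.03}
  ]
}}

```text
time: 6.05
tool_pos: [0.5475, 0.0205, 0.1034]
tcp_rot: [-3.137, 0.164, -0.0]
wrist_force: [1.0, 0.1, -3.8]
width: 0.569
```

```bash
python3 look.py wrist6
```

```text
6.05 [0.54750342 0.02047774 0.10338746] [-3.13726217e+00  1.63728828e-01 -3.79007436e-04] [ 1.04673257  0.09527489 -3.75971522] 0.5692562870023832
green [321.34142792 344.41446112] [  259   288   126   113 10995] [[0.54724186 0.00826286 0.1       ]] [0.54918165 0.0278089  0.1344987 ]
```

View pics/wrist6.png

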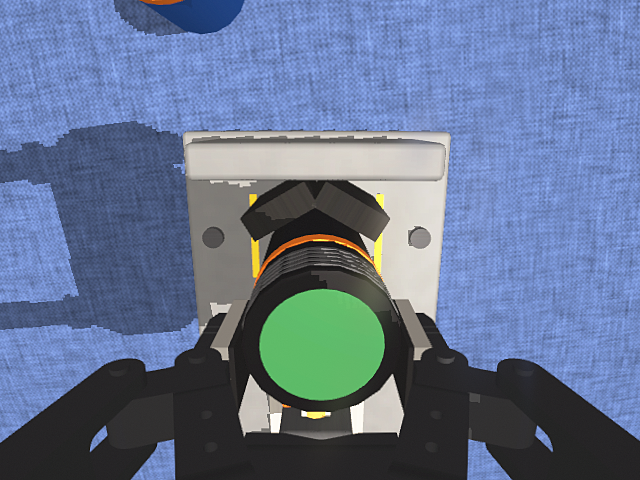

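```bash
python3 - <<'E'
from h import *
c=load("wrist6.npz");C=cloud(c)
a=cv2.resize(c["pixels"][170:260,220:420,::-1],None,fx=4,fy=4,interpolation=cv2.INTER_CUBIC)
cv2.imwrite("pics/v6.png",a)
print(onplane(c,(321.4,344.4),.1345), C[330:360,310:330].reshape(-1,3).mean(0))
E
```

```text
[[0.54921446 0.02780578 0.1345    ]] [nan nan nan]
```

View pics/v6.png

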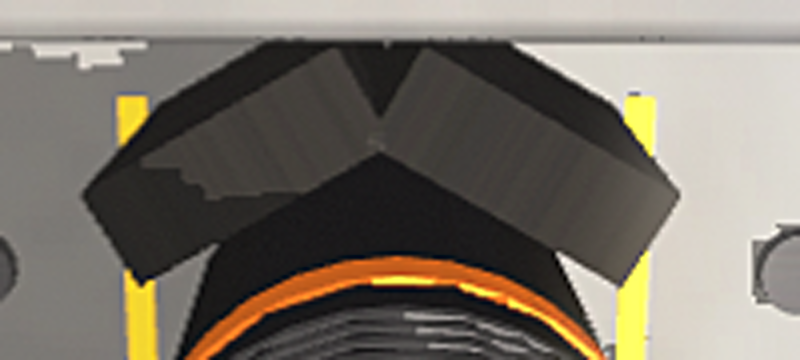

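```bash
python3 - <<'E'
from h import *
c=load("wrist6.npz")
v=onplane(c,(314.6,207.6),.072)[0];ex=np.array([.9944,-.1059]);ey=np.array([.1059,.9944])
b=onplane(c,(321.4,344.4),.1345)[0]
n=v[:2]-.02887*ey; d=b[:2]-n
print(v,n,"barrel minus nest in clamp:",d@ex,d@ey)
o=c["camera_from_world"]; print("cam",-o[:3,:3].T@o[:3,3])
E
```

```text
[0.54951467 0.05766451 0.072     ] [0.54645734 0.02895618] barrel minus nest in clamp: 0.0028635113858018497 -0.0008519784761615761
cam [0.55552016 0.09102345 0.24612396]
```

Emit:
{"method": "arm_command", "body": {
  "rows": [
    {"xyz":[-0.0025,0.0015,0],"delta_rot":[0,0,0],"gripper":0.03},
    {"xyz":[0,0,0.005],"delta_rot":[0,0,0],"gripper":0.03},
    {"xyz":[0,0,0.005],"delta_rot":[0,0,0],"gripper":0.03},
    {"xyz":[0,0,0.005],"delta_rot":[0,0,0],"gripper":0.03},
    {"xyz":[0,0,0.003],"delta_rot":[0,0,0],"gripper":0.03},
    {"xyz":[0,0,0],"delta_rot":[0,0,0],"gripper":0.03},
    {"xyz":[0,0,0],"delta_rot":[0,0,0],"gripper":0.03}
  ]
}}

```text
time: 6.8
tool_pos: [0.5443, 0.0189, 0.085]
tcp_rot: [3.137, -0.165, -0.001]
wrist_force: [0.1, -0.4, -5.3]
width: 0.567
```

```bash
python3 look.py wrist7
```

```text
6.8 [0.54432872 0.0189327  0.08503655] [ 3.13724525e+00 -1.64650673e-01 -6.79418625e-04] [ 0.09317863 -0.35412059 -5.29736075] 0.5671396957539905
green [321.34347471 344.35755154] [  259   288   126   113 11011] [[0.5451234  0.01713419 0.1       ]] [0.5460551  0.02626446 0.1161469 ]
```

Emit:
{"method": "arm_command", "body": {
  "rows": [
    {"xyz":[0,0,0.001],"delta_rot":[0,0,0],"gripper":0.03},
    {"xyz":[0,0,0.001],"delta_rot":[0,0,0],"gripper":0.03},
    {"xyz":[0,0,0.001],"delta_rot":[0,0,0],"gripper":0.03},
    {"xyz":[0,0,0.0005],"delta_rot":[0,0,0],"gripper":0.03},
    {"xyz":[0,0,0],"delta_rot":[0,0,0],"gripper":0.03}
  ]
}}

```text
time: 7.35
tool_pos: [0.5446, 0.0189, 0.0823]
tcp_rot: [-3.137, 0.165, -0.0]
wrist_force: [-1.6, -0.1, -0.5]
width: 0.569
```

The plate now carries the weight (−5.3 → −0.5 N), at the expected TCP height. Release and rise.

Emit:
{"method": "arm_command", "body": {
  "rows": [
    {"xyz":[0,0,0],"delta_rot":[0,0,0],"gripper":0.06},
    {"xyz":[0,0,0],"delta_rot":[0,0,0],"gripper":0.07},
    {"xyz":[0,0,0],"delta_rot":[0,0,0],"gripper":0.085},
    {"xyz":[0,0,0],"delta_rot":[0,0,0],"gripper":0.085},
    {"xyz":[0,0,-0.01],"delta_rot":[0,0,0],"gripper":0.085},
    {"xyz":[0,0,-0.03],"delta_rot":[0,0,0],"gripper":0.085},
    {"xyz":[0,0,-0.04],"delta_rot":[0,0,0],"gripper":0.085},
    {"xyz":[0,0,-0.04],"delta_rot":[0,0,0],"gripper":0.085},
    {"xyz":[0,0,-0.01],"delta_rot":[0,0,0],"gripper":0.085},
    {"xyz":[0,0,0],"delta_rot":[0,0,0],"gripper":0.085}
  ]
}}

```text
time: 8.35
tool_pos: [0.5464, 0.0189, 0.2153]
tcp_rot: [-3.137, 0.165, -0.01]
wrist_force: [0.7, -0.1, -0.5]
width: 0.992
```

```bash
python3 look.py wrist8
```

```text
8.35 [0.54644356 0.01888099 0.2153254 ] [-3.13702843  0.16470026 -0.01006055] [ 0.65143919 -0.12694412 -0.52380635] 0.992304907779951
green [207.26899563   9.82008734] [ 176    0   63   25 1145] [[0.49782275 0.16057729 0.1       ]] [0.49783827 0.1606865  0.10062764]
green [312.59715326 234.62264151] [ 281  205   64   61 3021] [[0.54310355 0.02264278 0.1       ]] [0.54360073 0.02593642 0.11270819]
```

View pics/wrist8.png

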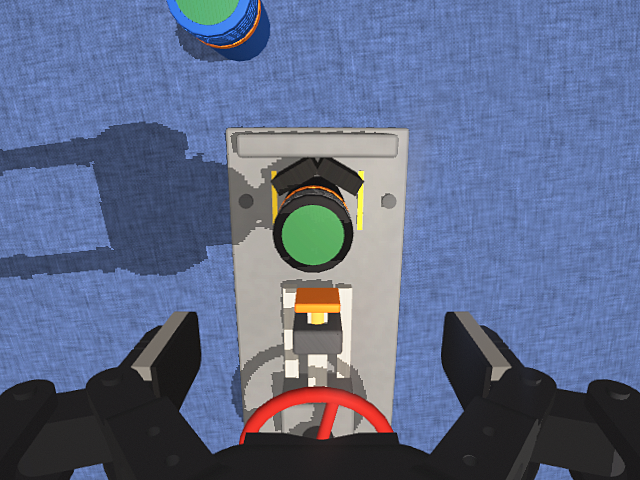

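The barrel stands in the nest at (313,235), square in front of the V, and the pad is at (318,298) with a gap. Next, move so the camera looks at the wheel.

Emit:
{"method": "arm_command", "body": {
  "rows": [
    {"xyz":[0.002,0.02,0],"delta_rot":[0,0,0],"gripper":0.085},
    {"xyz":[0.004,0.036,0],"delta_rot":[0,0,0],"gripper":0.085},
    {"xyz":[0.005,0.04,0],"delta_rot":[0,0,0],"gripper":0.07},
    {"xyz":[0.005,0.04,0],"delta_rot":[0,0,0],"gripper":0.06},
    {"xyz":[0.005,0.04,0],"delta_rot":[0,0,0],"gripper":0.05},
    {"xyz":[0.005,0.04,0],"delta_rot":[0,0,0],"gripper":0.05},
    {"xyz":[0.005,0.04,0],"delta_rot":[0,0,0],"gripper":0.05},
    {"xyz":[0.003,0.025,0],"delta_rot":[0,0,0],"gripper":0.05},
    {"xyz":[0,0.006,0],"delta_rot":[0,0,0],"gripper":0.05},
    {"xyz":[0,0,0],"delta_rot":[0,0,0],"gripper":0.05},
    {"xyz":[0,0,0],"delta_rot":[0,0,0],"gripper":0.05}
  ]
}}

```text
time: 9.5
tool_pos: [0.5475, -0.2687, 0.2103]
tcp_rot: [-3.135, 0.164, 0.004]
wrist_force: [-0.8, 0.2, 0.4]
width: 0.584
```

```bash
python3 look.py wrist9; python3 - <<'E'
from h import *
from meas import comps
ex=np.array([.9944,-.1059]);ey=np.array([.1059,.9944]);n=np.array([.5465,.0290])
c=load("wrist8.npz");C=cloud(c);q=cv2.cvtColor(c["pixels"],cv2.COLOR_RGB2HSV)
for st,ce,m in comps(cv2.inRange(q,(5,150,100),(20,255,255))>0,60):
    P=C[m];P=P[~np.isnan(P[:,0])]; d=(P[:,:2]-n)@np.c_[ex,ey]
    print("orange8",ce,st,"z",np.percentile(P[:,2],[5,50,95]).round(4),"clampx",np.percentile(d[:,0],[2,98]).round(4),"y-nest",np.percentile(d[:,1],[2,50,98]).round(4))
c=load("wrist9.npz");C=cloud(c);q=cv2.cvtColor(c["pixels"],cv2.COLOR_RGB2HSV)
m=(C[:,:,2]>.128)&(C[:,:,2]<.142)
for st,ce,mm in comps(m,60): print("knobtop",ce,st,onplane(c,ce,.136),np.nanmedian(C[mm],0))
r=((cv2.inRange(q,(0,150,80),(6,255,255))|cv2.inRange(q,(174,150,80),(180,255,255)))>0)
for st,ce,m in comps(r,1000):
    ct=max(cv2.findContours(m.astype(np.uint8),cv2.RETR_EXTERNAL,cv2.CHAIN_APPROX_NONE)[0],key=len).reshape(-1,2)
    print(st, np.nanmedian(C[m],0))
    W=onplane(c,cv2.convexHull(ct).reshape(-1,2),.081)[:,:2]
    from scipy.optimize import least_squares
    s=least_squares(lambda p:np.hypot(*(W-p[:2]).T)-p[2],[.525,-.17,.066],loss="soft_l1",f_scale=.001);print("circle",s.x)
E
```

```text
9.5 [ 0.54746213 -0.26871089  0.21029523] [-3.13549395  0.16423255  0.00368236] [-0.79609938  0.17289179  0.43600895] 0.5837332159580029
orange8 [240.95918367  32.64489796] [200   0  61  49 245] z [0.0627 0.0671 0.0698] clampx [-0.0731 -0.0368] y-nest [0.1113 0.1169 0.1379]
orange8 [314.55882353 192.32352941] [281 185  66  24 170] z [0.0744 0.0805 0.0845] clampx [-0.0227  0.0191] y-nest [0.0086 0.0185 0.0217]
orange8 [316.65831663 299.63426854] [294 288  46  25 998] z [0.0326 0.0544 0.0636] clampx [-0.0167  0.0168] y-nest [-0.0788 -0.0716 -0.0709]
knobtop [333.95212766 150.59751773] [ 316  132   37   38 1128] [[ 0.56085704 -0.21107769  0.136     ]] [ 0.56086984 -0.21106021  0.13599873]
[ 163    0  167  190 6606] [ 0.48445665 -0.18065526  0.08598173]
circle [ 0.52457597 -0.16983103  0.06541359]
[ 305    0   69  146 2984] [ 0.5794168  -0.16318854  0.08623653]
circle [ 0.53323727 -0.1694667   0.05829033]
[ 184  229   57   85 2379] [ 0.45116367 -0.30456169  0.02374647]
circle [ 0.46791563 -0.28762233  0.02830609]
```

View pics/wrist9.png

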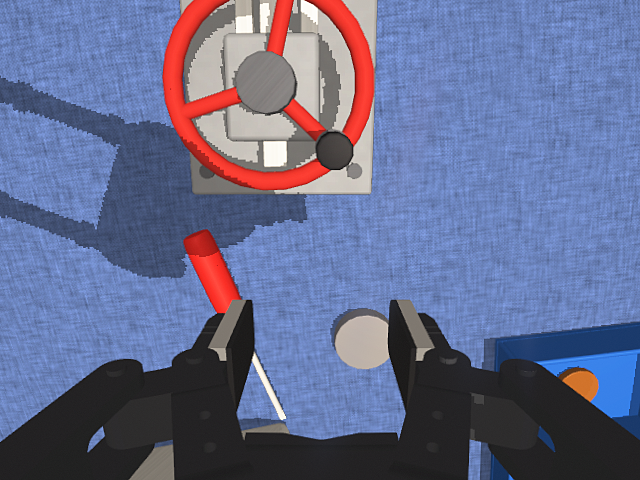

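The knob top is at (334,151), i.e. (0.5609, −0.2111, 0.136). The wheel circle fit gives the axis at (0.5246, −0.1698), and from the nest (0.5253, −0.1699). Knob radius 54.7 mm, as it should be. The pad face is 46 mm from its final contact, so about 3.8 rad. Moving over the knob.

Emit:
{"method": "arm_command", "body": {
  "rows": [
    {"xyz":[0.0018,-0.014,0],"delta_rot":[0,0,0],"gripper":0.05},
    {"xyz":[0.003,-0.025,0],"delta_rot":[0,0,0],"gripper":0.05},
    {"xyz":[0.0025,-0.0197,0],"delta_rot":[0,0,0],"gripper":0.05},
    {"xyz":[0,0,0.01],"delta_rot":[0,0,0],"gripper":0.05},
    {"xyz":[0,0,0.02],"delta_rot":[0,0,0],"gripper":0.05},
    {"xyz":[0,0,0.015],"delta_rot":[0,0,0],"gripper":0.05},
    {"xyz":[0,0,0],"delta_rot":[0,0,0],"gripper":0.05},
    {"xyz":[0,0,0],"delta_rot":[0,0,0],"gripper":0.05}
  ]
}}

```text
time: 10.35
tool_pos: [0.5611, -0.2121, 0.1661]
tcp_rot: [-3.137, 0.165, 0.002]
wrist_force: [-1.1, -1.0, -0.3]
width: 0.583
```

```bash
python3 look.py wrist10; python3 - <<'E'
from h import *
from meas import comps
c=load("wrist10.npz");C=cloud(c)
m=(C[:,:,2]>.128)&(C[:,:,2]<.142)
for st,ce,mm in comps(m,60): print("knobtop",ce,st,onplane(c,ce,.136),np.nanmedian(C[mm],0))
E
```

```text
10.35 [ 0.56112527 -0.2121478   0.16612243] [-3.13677672e+00  1.64501917e-01  2.24076208e-03] [-1.13924095 -0.98381739 -0.30301092] 0.5834211104632978
knobtop [318.62708601 284.63157895] [ 297  262   44   46 1558] [[ 0.56118618 -0.20952237  0.136     ]] [ 0.56116145 -0.2094393   0.135894  ]
```

View pics/wrist10.png

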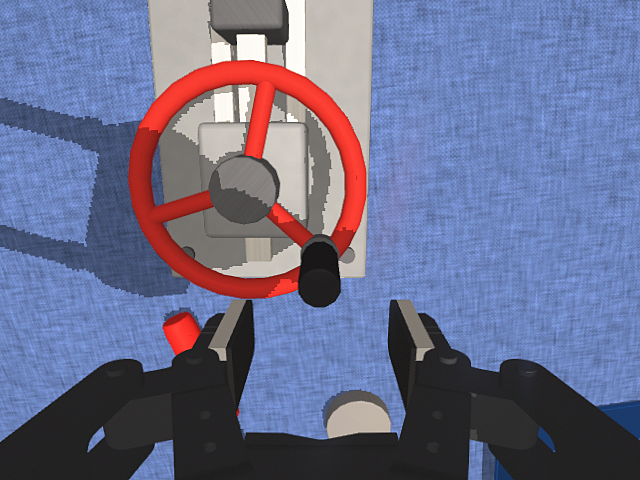

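Centred in tool x, with the knob between the fingers. Down and grip.

Emit:
{"method": "arm_command", "body": {
  "rows": [
    {"xyz":[0,-0.001,0.015],"delta_rot":[0,0,0],"gripper":0.05},
    {"xyz":[0,0,0.02],"delta_rot":[0,0,0],"gripper":0.05},
    {"xyz":[0,0,0.018],"delta_rot":[0,0,0],"gripper":0.05},
    {"xyz":[0,0,0.009],"delta_rot":[0,0,0],"gripper":0.05},
    {"xyz":[0,0,0],"delta_rot":[0,0,0],"gripper":0.05},
    {"xyz":[0,0,0],"delta_rot":[0,0,0],"gripper":0.01},
    {"xyz":[0,0,0],"delta_rot":[0,0,0],"gripper":0.01},
    {"xyz":[0,0,0],"delta_rot":[0,0,0],"gripper":0.01},
    {"xyz":[0,0,0],"delta_rot":[0,0,0],"gripper":0.01},
    {"xyz":[0,0,0],"delta_rot":[0,0,0],"gripper":0.01},
    {"xyz":[0,0,0],"delta_rot":[0,0,0],"gripper":0.01}
  ],
  "force": 50
}}

```text
time: 11.5
tool_pos: [0.561, -0.2114, 0.1061]
tcp_rot: [3.137, -0.164, -0.002]
wrist_force: [-4.8, 0.4, 4.7]
width: 0.218
```

```bash
python3 look.py wrist11
```

```text
11.5 [ 0.56102013 -0.21141598  0.10614376] [ 3.13724474e+00 -1.64492144e-01 -1.85318884e-03] [-4.78521369  0.42157044  4.72662809] 0.21808155475253582
```

View pics/wrist11.png

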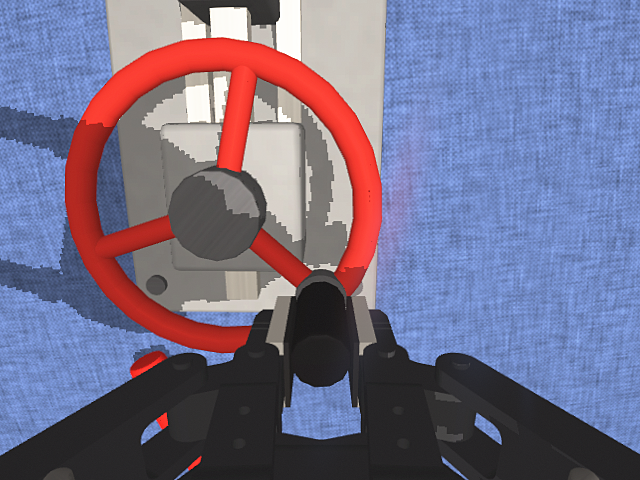

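Gripped (18.5 mm opening on the 20 mm knob). Computing the clockwise rows.

```bash
cat > wind.py <<'E'
import numpy as np,sys
from workcell import bot
# usage: wind.py start_angle_deg step...  (steps rad, clockwise) -> rows in tool axes
s=bot.read_state(); psi=np.deg2rad(-6.0)
ax=np.array([np.cos(psi),np.sin(psi)]);ay=np.array([np.sin(psi),-np.cos(psi)])
ph=np.deg2rad(float(sys.argv[1])); Rr=.055
for st in map(float,sys.argv[2:]):
    n=ph-st; d=Rr*np.array([np.cos(n)-np.cos(ph),np.sin(n)-np.sin(ph)]); ph=n
    print([round(d@ax,4),round(d@ay,4)],round(np.rad2deg(ph),1))
E
cat > force.py <<'E'
import numpy as np,sys
from workcell import bot
s=bot.read_state();a=np.deg2rad(float(sys.argv[1]))
f=s["wrist_force"];er=np.array([np.cos(a),np.sin(a)]);et=np.array([np.sin(a),-np.cos(a)])
dp=s["tool_pos"][:2]-np.array([.5250,-.1698]);print(s["time"],"pos rel",dp.round(4),"r",np.hypot(*dp).round(4),"ang",np.rad2deg(np.arctan2(dp[1],dp[0])).round(1),"push",-(f[:2]@et).round(2),"radial on tool",(f[:2]@er).round(2),"fz",f[2].round(1),s["width"].round(3))
E
python3 force.py -48.5; python3 wind.py -48.5 .04 .08 .12 .14 .14 .14 .14 .14 .12 .08 .06 .06
```

```text
[np.float64(-0.0015), np.float64(0.0016)] -50.8
[np.float64(-0.0032), np.float64(0.003)] -55.4
[np.float64(-0.0053), np.float64(0.004)] -62.3
[np.float64(-0.0067), np.float64(0.0038)] -70.3
[np.float64(-0.0071), np.float64(0.0028)] -78.3
[np.float64(-0.0075), np.float64(0.0018)] -86.3
[np.float64(-0.0077), np.float64(0.0008)] -94.3
[np.float64(-0.0077), np.float64(-0.0003)] -102.4
[np.float64(-0.0065), np.float64(-0.0011)] -109.2
[np.float64(-0.0042), np.float64(-0.0012)] -113.8
[np.float64(-0.0031), np.float64(-0.0011)] -117.3
[np.float64(-0.003), np.float64(-0.0013)] -120.7Traceback (most recent call last):
  File "force.py", line 5, in <module>
    dp=s["tool_pos"][:2]-np.array([.5250,-.1698]);print(s["time"],"pos rel",dp.round(4),"r",np.hypot(*dp).round(4),"ang",np.rad2deg(np.arctan2(dp[1],dp[0])).round(1),"push",-(f[:2]@et).round(2),"radial on tool",(f[:2]@er).round(2),"fz",f[2].round(1),s["width"].round(3))
                                                                                                                                                                                                                                                          ^^^^^^^^^^^^^^^^
AttributeError: 'float' object has no attribute 'round'
```

Emit:
{"method": "arm_command", "body": {
  "rows": [
    {"xyz":[-0.0015,0.0016,0],"delta_rot":[0,0,0],"gripper":0.01},
    {"xyz":[-0.0032,0.003,0],"delta_rot":[0,0,0],"gripper":0.01},
    {"xyz":[-0.0053,0.004,0],"delta_rot":[0,0,0],"gripper":0.01},
    {"xyz":[-0.0067,0.0038,0],"delta_rot":[0,0,0],"gripper":0.01},
    {"xyz":[-0.0071,0.0028,0],"delta_rot":[0,0,0],"gripper":0.01},
    {"xyz":[-0.0075,0.0018,0],"delta_rot":[0,0,0],"gripper":0.01},
    {"xyz":[-0.0077,0.0008,0],"delta_rot":[0,0,0],"gripper":0.01},
    {"xyz":[-0.0077,-0.0003,0],"delta_rot":[0,0,0],"gripper":0.01},
    {"xyz":[-0.0065,-0.0011,0],"delta_rot":[0,0,0],"gripper":0.01},
    {"xyz":[-0.0042,-0.0012,0],"delta_rot":[0,0,0],"gripper":0.01},
    {"xyz":[-0.0031,-0.0011,0],"delta_rot":[0,0,0],"gripper":0.01},
    {"xyz":[-0.003,-0.0013,0],"delta_rot":[0,0,0],"gripper":0.01}
  ]
}}

```text
time: 12.75
tool_pos: [0.5007, -0.2198, 0.1063]
tcp_rot: [3.133, -0.164, 0.013]
wrist_force: [6.7, -4.5, -5.6]
width: 0.216
```

```bash
sed -i 's/s\["width"\].round(3)/s["width"]/' force.py; python3 force.py -119; python3 wind.py -120.7 .1 .12 .13 .13 .13 .13 .13 .13 .13 .12 .08 .06
```

```text
12.75 pos rel [-0.0243 -0.05  ] r 0.0556 ang -116.0 push 8.08 radial on tool 0.66 fz -5.6 0.2155765614422314
[np.float64(-0.0049), np.float64(-0.0025)] -126.4
[np.float64(-0.0055), np.float64(-0.0037)] -133.3
[np.float64(-0.0054), np.float64(-0.0047)] -140.8
[np.float64(-0.0047), np.float64(-0.0053)] -148.2
[np.float64(-0.004), np.float64(-0.0059)] -155.7
[np.float64(-0.0032), np.float64(-0.0064)] -163.1
[np.float64(-0.0023), np.float64(-0.0067)] -170.5
[np.float64(-0.0015), np.float64(-0.007)] -178.0
[np.float64(-0.0005), np.float64(-0.0071)] -185.4
[np.float64(0.0003), np.float64(-0.0066)] -192.3
[np.float64(0.0007), np.float64(-0.0043)] -196.9
[np.float64(0.0007), np.float64(-0.0032)] -200.3
```

Push is 8.1 N (the free-turning figure) and radial force only 0.7 N, so the circle fits. Continue.

Emit:
{"method": "arm_command", "body": {
  "rows": [
    {"xyz":[-0.0049,-0.0025,0],"delta_rot":[0,0,0],"gripper":0.01},
    {"xyz":[-0.0055,-0.0037,0],"delta_rot":[0,0,0],"gripper":0.01},
    {"xyz":[-0.0054,-0.0047,0],"delta_rot":[0,0,0],"gripper":0.01},
    {"xyz":[-0.0047,-0.0053,0],"delta_rot":[0,0,0],"gripper":0.01},
    {"xyz":[-0.004,-0.0059,0],"delta_rot":[0,0,0],"gripper":0.01},
    {"xyz":[-0.0032,-0.0064,0],"delta_rot":[0,0,0],"gripper":0.01},
    {"xyz":[-0.0023,-0.0067,0],"delta_rot":[0,0,0],"gripper":0.01},
    {"xyz":[-0.0015,-0.007,0],"delta_rot":[0,0,0],"gripper":0.01},
    {"xyz":[-0.0005,-0.0071,0],"delta_rot":[0,0,0],"gripper":0.01},
    {"xyz":[0.0003,-0.0066,0],"delta_rot":[0,0,0],"gripper":0.01},
    {"xyz":[0.0007,-0.0043,0],"delta_rot":[0,0,0],"gripper":0.01},
    {"xyz":[0.0007,-0.0032,0],"delta_rot":[0,0,0],"gripper":0.01}
  ]
}}

```text
time: 13.95
tool_pos: [0.4723, -0.1531, 0.1061]
tcp_rot: [3.134, -0.163, -0.004]
wrist_force: [-9.2, -6.6, 6.9]
width: 0.212
```

```bash
python3 force.py -197; python3 wind.py -200.3 .1 .12 .12 .12 .1 .08 .05 .04 .04 .04
```

```text
13.95 pos rel [-0.0527  0.0167] r 0.0553 ang 162.4 push 8.98 radial on tool 6.87 fz 6.9 0.2121007823259412
[np.float64(0.0016), np.float64(-0.0053)] -206.0
[np.float64(0.0026), np.float64(-0.0061)] -212.9
[np.float64(0.0033), np.float64(-0.0057)] -219.8
[np.float64(0.004), np.float64(-0.0053)] -226.7
[np.float64(0.0038), np.float64(-0.004)] -232.4
[np.float64(0.0033), np.float64(-0.0029)] -237.0
[np.float64(0.0022), np.float64(-0.0017)] -239.8
[np.float64(0.0018), np.float64(-0.0013)] -242.1
[np.float64(0.0019), np.float64(-0.0012)] -244.4
[np.float64(0.0019), np.float64(-0.0011)] -246.7
```

Emit:
{"method": "arm_command", "body": {
  "rows": [
    {"xyz":[0.0012,-0.0056,0],"delta_rot":[0,0,0],"gripper":0.01},
    {"xyz":[0.0022,-0.0064,0],"delta_rot":[0,0,0],"gripper":0.01},
    {"xyz":[0.0033,-0.0057,0],"delta_rot":[0,0,0],"gripper":0.01},
    {"xyz":[0.004,-0.0053,0],"delta_rot":[0,0,0],"gripper":0.01},
    {"xyz":[0.0038,-0.004,0],"delta_rot":[0,0,0],"gripper":0.01},
    {"xyz":[0.0033,-0.0029,0],"delta_rot":[0,0,0],"gripper":0.01},
    {"xyz":[0.0022,-0.0017,0],"delta_rot":[0,0,0],"gripper":0.01},
    {"xyz":[0.0018,-0.0013,0],"delta_rot":[0,0,0],"gripper":0.01},
    {"xyz":[0.0019,-0.0012,0],"delta_rot":[0,0,0],"gripper":0.01},
    {"xyz":[0.0019,-0.0011,0],"delta_rot":[0,0,0],"gripper":0.01}
  ]
}}

```text
time: 14.95
tool_pos: [0.5019, -0.1201, 0.1061]
tcp_rot: [3.135, -0.164, -0.003]
wrist_force: [-7.8, -2.8, 7.1]
width: 0.216
```

```bash
python3 force.py -244; python3 look.py wrist12;python3 wind.py -246.7 .03 .03 .03 .03 .03 .03 .03 .03 .03 .03
```

```text
14.95 pos rel [-0.0231  0.0497] r 0.0548 ang 114.9 push 8.29 radial on tool 0.88 fz 7.1 0.21645119690301706
14.95 [ 0.50190563 -0.12006076  0.10613334] [ 3.13523872e+00 -1.63544012e-01 -2.86605913e-03] [-7.83535958 -2.84007768  7.14534537] 0.21645119690301706
[np.float64(0.0015), np.float64(-0.0008)] -248.4
[np.float64(0.0015), np.float64(-0.0007)] -250.1
[np.float64(0.0015), np.float64(-0.0007)] -251.9
[np.float64(0.0015), np.float64(-0.0007)] -253.6
[np.float64(0.0015), np.float64(-0.0006)] -255.3
[np.float64(0.0016), np.float64(-0.0006)] -257.0
[np.float64(0.0016), np.float64(-0.0005)] -258.7
[np.float64(0.0016), np.float64(-0.0005)] -260.5
[np.float64(0.0016), np.float64(-0.0004)] -262.2
[np.float64(0.0016), np.float64(-0.0004)] -263.9
```

View pics/wrist12.png

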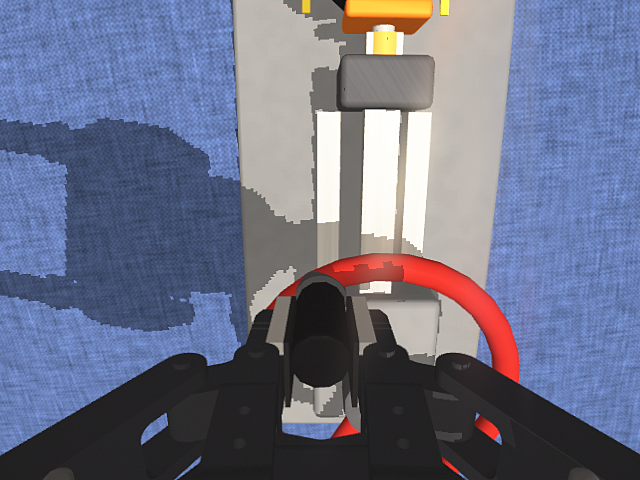

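Still free at 8.3 N; pad close to the barrel. Creep.

Emit:
{"method": "arm_command", "body": {
  "rows": [
    {"xyz":[0.0015,-0.0008,0],"delta_rot":[0,0,0],"gripper":0.01},
    {"xyz":[0.0015,-0.0007,0],"delta_rot":[0,0,0],"gripper":0.01},
    {"xyz":[0.0015,-0.0007,0],"delta_rot":[0,0,0],"gripper":0.01},
    {"xyz":[0.0015,-0.0007,0],"delta_rot":[0,0,0],"gripper":0.01},
    {"xyz":[0.0015,-0.0006,0],"delta_rot":[0,0,0],"gripper":0.01},
    {"xyz":[0.0016,-0.0006,0],"delta_rot":[0,0,0],"gripper":0.01},
    {"xyz":[0.0016,-0.0005,0],"delta_rot":[0,0,0],"gripper":0.01}
  ]
}}

```text
time: 15.7
tool_pos: [0.5127, -0.1165, 0.1061]
tcp_rot: [3.136, -0.164, -0.004]
wrist_force: [-8.1, -2.3, 8.3]
width: 0.219
```

```bash
python3 force.py -256; python3 wind.py -258.7 .03 .03 .03 .03 .03 .03 .03 .03 .03 .03
```

```text
15.7 pos rel [-0.0123  0.0533] r 0.0547 ang 103.0 push 8.41 radial on tool -0.29 fz 8.3 0.21881290079307608
[np.float64(0.0016), np.float64(-0.0005)] -260.4
[np.float64(0.0016), np.float64(-0.0004)] -262.1
[np.float64(0.0016), np.float64(-0.0004)] -263.9
[np.float64(0.0016), np.float64(-0.0003)] -265.6
[np.float64(0.0016), np.float64(-0.0003)] -267.3
[np.float64(0.0016), np.float64(-0.0002)] -269.0
[np.float64(0.0016), np.float64(-0.0002)] -270.7
[np.float64(0.0016), np.float64(-0.0001)] -272.5
[np.float64(0.0016), np.float64(-0.0001)] -274.2
[np.float64(0.0016), np.float64(-0.0)] -275.9
```

Emit:
{"method": "arm_command", "body": {
  "rows": [
    {"xyz":[0.0016,-0.0005,0],"delta_rot":[0,0,0],"gripper":0.01},
    {"xyz":[0.0016,-0.0004,0],"delta_rot":[0,0,0],"gripper":0.01},
    {"xyz":[0.0016,-0.0004,0],"delta_rot":[0,0,0],"gripper":0.01},
    {"xyz":[0.0016,-0.0003,0],"delta_rot":[0,0,0],"gripper":0.01},
    {"xyz":[0.0016,-0.0003,0],"delta_rot":[0,0,0],"gripper":0.01}
  ]
}}

```text
time: 16.2
tool_pos: [0.5207, -0.1153, 0.1061]
tcp_rot: [3.136, -0.164, -0.004]
wrist_force: [-8.2, -1.1, 8.7]
width: 0.215
```

```bash
python3 force.py -265;
```

```text
16.2 pos rel [-0.0043  0.0545] r 0.0547 ang 94.5 push 8.32 radial on tool -0.42 fz 8.7 0.2146714602714202
```

Emit:
{"method": "arm_command", "body": {
  "rows": [
    {"xyz":[0.0016,-0.0002,0],"delta_rot":[0,0,0],"gripper":0.01},
    {"xyz":[0.0016,-0.0002,0],"delta_rot":[0,0,0],"gripper":0.01},
    {"xyz":[0.0016,-0.0001,0],"delta_rot":[0,0,0],"gripper":0.01},
    {"xyz":[0.0016,-0.0001,0],"delta_rot":[0,0,0],"gripper":0.01}
  ]
}}

```text
time: 16.6
tool_pos: [0.5267, -0.1152, 0.1061]
tcp_rot: [3.136, -0.164, -0.006]
wrist_force: [-11.6, -1.7, 10.7]
width: 0.217
```

```bash
python3 force.py -272; python3 wind.py -274.2 .03 .03 .03 .03 .03 .03 .03 .03 .03 .03
```

```text
16.6 pos rel [0.0017 0.0546] r 0.0546 ang 88.2 push 11.52 radial on tool -2.12 fz 10.7 0.21695663363358644
[np.float64(0.0016), np.float64(-0.0)] -275.9
[np.float64(0.0016), np.float64(0.0)] -277.6
[np.float64(0.0016), np.float64(0.0001)] -279.4
[np.float64(0.0016), np.float64(0.0001)] -281.1
[np.float64(0.0016), np.float64(0.0002)] -282.8
[np.float64(0.0016), np.float64(0.0002)] -284.5
[np.float64(0.0016), np.float64(0.0003)] -286.2
[np.float64(0.0016), np.float64(0.0003)] -288.0
[np.float64(0.0016), np.float64(0.0004)] -289.7
[np.float64(0.0016), np.float64(0.0004)] -291.4
```

Contact: push is 11.5 N. Finer creep from here.

Emit:
{"method": "arm_command", "body": {
  "rows": [
    {"xyz":[0.001,0,0],"delta_rot":[0,0,0],"gripper":0.01},
    {"xyz":[0.001,0,0],"delta_rot":[0,0,0],"gripper":0.01}
  ]
}}

```text
time: 16.8
tool_pos: [0.5285, -0.1153, 0.1061]
tcp_rot: [3.136, -0.164, -0.007]
wrist_force: [-11.1, -1.9, 9.9]
width: 0.216
```

```bash
python3 force.py -274
```

```text
16.8 pos rel [0.0035 0.0545] r 0.0546 ang 86.3 push 10.98 radial on tool -2.68 fz 9.9 0.21622270608754968
```

Emit:
{"method": "arm_command", "body": {
  "rows": [
    {"xyz":[0.001,0,0],"delta_rot":[0,0,0],"gripper":0.01},
    {"xyz":[0.001,0,0],"delta_rot":[0,0,0],"gripper":0.01}
  ]
}}

```text
time: 17.0
tool_pos: [0.5303, -0.1155, 0.1061]
tcp_rot: [3.136, -0.164, -0.007]
wrist_force: [-11.4, -1.0, 10.0]
width: 0.219
```

```bash
python3 force.py -276
```

```text
17.0 pos rel [0.0053 0.0543] r 0.0546 ang 84.5 push 11.25 radial on tool -2.23 fz 10.0 0.2185921631258261
```

Emit:
{"method": "arm_command", "body": {
  "rows": [
    {"xyz":[0.001,0.0001,0],"delta_rot":[0,0,0],"gripper":0.01}
  ]
}}

```text
time: 17.1
tool_pos: [0.5312, -0.1156, 0.1061]
tcp_rot: [3.137, -0.164, -0.008]
wrist_force: [-10.8, 0.5, 10.3]
width: 0.219
```

```bash
python3 force.py -277
```

```text
17.1 pos rel [0.0062 0.0542] r 0.0546 ang 83.5 push 10.79 radial on tool -0.78 fz 10.3 0.21926891320408382
```

Emit:
{"method": "arm_command", "body": {
  "rows": [
    {"xyz":[0.001,0.0001,0],"delta_rot":[0,0,0],"gripper":0.01},
    {"xyz":[0.001,0.0001,0],"delta_rot":[0,0,0],"gripper":0.01}
  ]
}}

```text
time: 17.3
tool_pos: [0.5329, -0.1158, 0.1061]
tcp_rot: [3.137, -0.164, -0.008]
wrist_force: [-11.6, -0.4, 10.9]
width: 0.221
```

```bash
python3 force.py -279
```

```text
17.3 pos rel [0.0079 0.054 ] r 0.0546 ang 81.6 push 11.37 radial on tool -2.16 fz 10.9 0.22057216152529344
```

Emit:
{"method": "arm_command", "body": {
  "rows": [
    {"xyz":[0.001,0.0002,0],"delta_rot":[0,0,0],"gripper":0.01}
  ]
}}

```text
time: 17.4
tool_pos: [0.5338, -0.116, 0.1061]
tcp_rot: [3.137, -0.164, -0.009]
wrist_force: [-12.2, 0.4, 11.9]
width: 0.217
```

```bash
python3 force.py -280
```

```text
17.4 pos rel [0.0088 0.0538] r 0.0545 ang 80.7 push 12.06 radial on tool -1.74 fz 11.9 0.21652459522226086
```

Emit:
{"method": "arm_command", "body": {
  "rows": [
    {"xyz":[0.001,0.0002,0],"delta_rot":[0,0,0],"gripper":0.01},
    {"xyz":[0.001,0.0002,0],"delta_rot":[0,0,0],"gripper":0.01}
  ]
}}

```text
time: 17.6
tool_pos: [0.5356, -0.1163, 0.106]
tcp_rot: [-3.137, 0.164, 0.009]
wrist_force: [-13.2, 1.0, 12.7]
width: 0.215
```

```bash
python3 force.py -282
```

```text
17.6 pos rel [0.0106 0.0535] r 0.0545 ang 78.8 push 13.13 radial on tool -1.76 fz 12.7 0.21483486065525398
```

Emit:
{"method": "arm_command", "body": {
  "rows": [
    {"xyz":[0.001,0.0002,0],"delta_rot":[0,0,0],"gripper":0.01}
  ]
}}

```text
time: 17.7
tool_pos: [0.5365, -0.1165, 0.106]
tcp_rot: [-3.137, 0.164, 0.01]
wrist_force: [-12.0, 1.8, 11.8]
width: 0.217
```

```bash
python3 force.py -283
```

```text
17.7 pos rel [0.0115 0.0533] r 0.0545 ang 77.8 push 12.07 radial on tool -0.99 fz 11.8 0.21664232590558594
```

Emit:
{"method": "arm_command", "body": {
  "rows": [
    {"xyz":[0.0007,0.0002,0],"delta_rot":[0,0,0],"gripper":0.01}
  ]
}}

```text
time: 17.8
tool_pos: [0.5372, -0.1167, 0.1061]
tcp_rot: [-3.137, 0.164, 0.01]
wrist_force: [-12.9, 1.8, 13.3]
width: 0.215
```

```bash
python3 force.py -283
```

```text
17.8 pos rel [0.0122 0.0531] r 0.0545 ang 77.1 push 13.02 radial on tool -1.11 fz 13.3 0.21518130734323862
```

Emit:
{"method": "arm_command", "body": {
  "rows": [
    {"xyz":[0.0007,0.0002,0],"delta_rot":[0,0,0],"gripper":0.01}
  ]
}}

```text
time: 17.9
tool_pos: [0.5377, -0.1168, 0.106]
tcp_rot: [-3.136, 0.165, 0.01]
wrist_force: [-13.9, 2.9, 12.2]
width: 0.216
```

```bash
python3 force.py -284
```

```text
17.9 pos rel [0.0127 0.053 ] r 0.0545 ang 76.5 push 14.19 radial on tool -0.6 fz 12.2 0.21556015037462667
```

Push while creeping: 13.1, 12.1, 13.0, 14.2 N, so about 13. Stop, ease off, let go, rise.

Emit:
{"method": "arm_command", "body": {
  "rows": [
    {"xyz":[-0.002,0,0],"delta_rot":[0,0,0],"gripper":0.01},
    {"xyz":[-0.0005,0,0],"delta_rot":[0,0,0],"gripper":0.03},
    {"xyz":[0,0,0],"delta_rot":[0,0,0],"gripper":0.045},
    {"xyz":[0,0,0],"delta_rot":[0,0,0],"gripper":0.045},
    {"xyz":[0,0,0],"delta_rot":[0,0,0],"gripper":0.045}
  ]
}}

```text
time: 18.4
tool_pos: [0.5387, -0.1172, 0.105]
tcp_rot: [3.137, -0.165, 0.001]
wrist_force: [-0.6, 0.4, -1.0]
width: 0.529
```

```bash
python3 force.py -284; python3 look.py wrist13
```

```text
18.4 pos rel [0.0137 0.0526] r 0.0544 ang 75.4 push 0.71 radial on tool 0.19 fz -1.0 0.5288652008122636
18.4 [ 0.53873317 -0.11720756  0.10498039] [ 3.13708455e+00 -1.64723028e-01  1.34000241e-03] [-0.64745468  0.35479593 -1.03400969] 0.5288652008122636
```

View pics/wrist13.png

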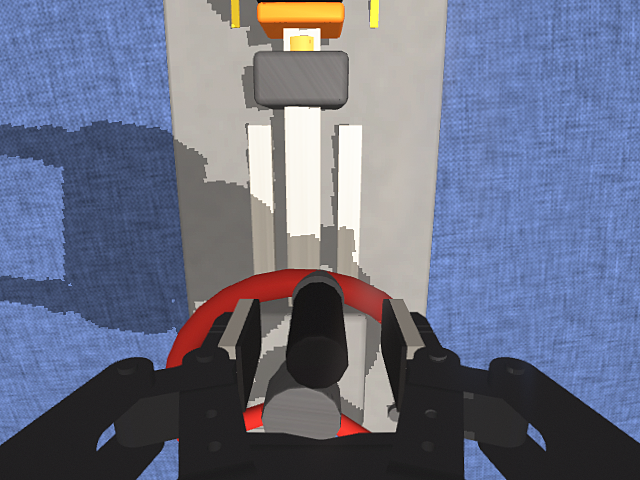

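The knob at (320,340) is free between the open fingers, and the wrist force is about 0. Rising straight up, then moving back to get a view of the nest.

Emit:
{"method": "arm_command", "body": {
  "rows": [
    {"xyz":[0,0,-0.01],"delta_rot":[0,0,0],"gripper":0.05},
    {"xyz":[0,0,-0.025],"delta_rot":[0,0,0],"gripper":0.05},
    {"xyz":[0,0,-0.035],"delta_rot":[0,0,0],"gripper":0.05},
    {"xyz":[0,0,-0.035],"delta_rot":[0,0,0],"gripper":0.05},
    {"xyz":[0,-0.01,-0.02],"delta_rot":[0,0,0],"gripper":0.05},
    {"xyz":[0,-0.025,0],"delta_rot":[0,0,0],"gripper":0.05},
    {"xyz":[0,-0.025,0],"delta_rot":[0,0,0],"gripper":0.05},
    {"xyz":[0,-0.01,0],"delta_rot":[0,0,0],"gripper":0.05},
    {"xyz":[0,0,0],"delta_rot":[0,0,0],"gripper":0.05}
  ]
}}

```text
time: 19.35
tool_pos: [0.5457, -0.0465, 0.2302]
tcp_rot: [3.137, -0.161, 0.001]
wrist_force: [-1.1, -0.7, 0.4]
width: 0.588
```

```bash
python3 look.py wrist14; python3 - <<'E'
from workcell import read_camera
from h import *
from meas import comps
c=read_camera("scene"); np.savez("scene14.npz",**c); cv2.imwrite("pics/scene14.png",c["pixels"][:,:,::-1])
ex=np.array([.9944,-.1059]);ey=np.array([.1059,.9944]);n=np.array([.5465,.0290])
c=load("wrist14.npz");C=cloud(c);q=cv2.cvtColor(c["pixels"],cv2.COLOR_RGB2HSV)
for nm,lo,hi in (("orange",(5,150,100),(20,255,255)),("green",(45,60,40),(80,255,200))):
  for st,ce,m in comps(cv2.inRange(q,lo,hi)>0,60):
    P=C[m];P=P[~np.isnan(P[:,0])]
    if len(P)<5: continue
    d=(P[:,:2]-n)@np.c_[ex,ey]
    print(nm,ce.round(),"z",np.percentile(P[:,2],[5,50,95]).round(4),"x",np.percentile(d[:,0],[2,50,98]).round(4),"y-nest",np.percentile(d[:,1],[2,50,98]).round(4))
E
```

```text
19.35 [ 0.5457187  -0.04653881  0.23016357] [ 3.13726523e+00 -1.61257443e-01  5.37726838e-04] [-1.07697147 -0.7216587   0.37988541] 0.5881789757128654
green [301.73903002 120.43714946] [ 272   88   64   65 3031] [[0.54210368 0.02836366 0.1       ]] [0.54266758 0.02812734 0.11268895]
orange [310. 162.] z [0.0593 0.0624 0.0643] x [-0.0171 -0.0015  0.0177] y-nest [-0.0335 -0.0318 -0.0252]
green [302. 120.] z [0.1115 0.1127 0.1139] x [-0.02   -0.0036  0.0122] y-nest [-0.0182 -0.0015  0.0157]
```

View pics/wrist14.png

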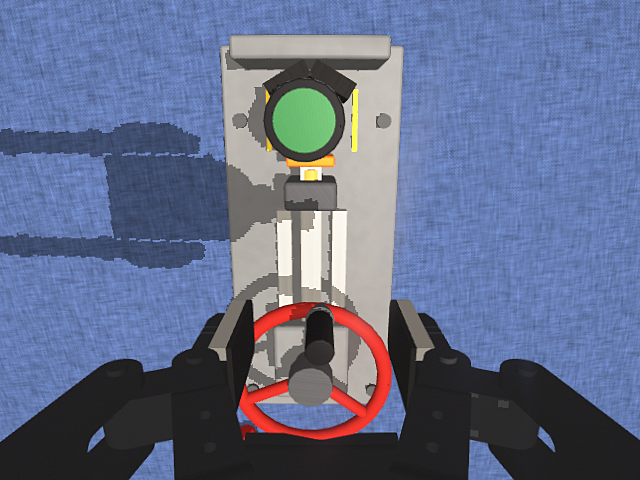

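View pics/scene14.png

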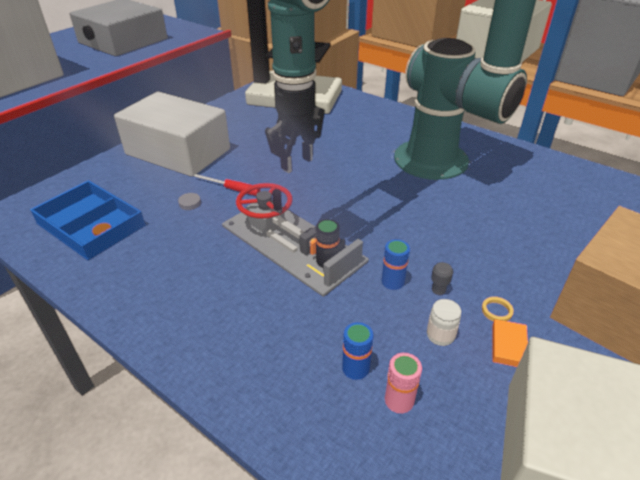

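Pad is on the barrel and the bystanders have not moved. The barrel reads 3.6 mm to −x of my nest estimate, so I'll check it against the V in the same picture and from other cameras.

```bash
python3 - <<'E'
from h import *
from meas import comps
c=load("wrist14.npz");C=cloud(c)
a=cv2.resize(c["pixels"][25:225,210:420,::-1],None,fx=3,fy=3,interpolation=cv2.INTER_CUBIC)
cv2.imwrite("pics/n14.png",a)
q=cv2.cvtColor(c["pixels"],cv2.COLOR_RGB2HSV)
ex=np.array([.9944,-.1059])
pl=(q[:,:,1]<60)&(C[:,:,2]>.006)&(C[:,:,2]<.019)
for v in range(70,300,30):
    u=np.flatnonzero(pl[v,200:430])+200; W=onplane(c,[(u.min(),v),(u.max(),v)],.012); m=W.mean(0); print(v,"plate mid",m[:2].round(4),"clamp x of mid",((m[:2]-[.5465,.029])@ex).round(4),np.linalg.norm(W[1]-W[0]).round(4))
s=load("scene14.npz");q=cv2.cvtColor(s["pixels"],cv2.COLOR_RGB2HSV);S=cloud(s)
for st,ce,m in comps(cv2.inRange(q,(45,60,40),(80,255,200))>0,40): print("scene green",ce,onplane(s,ce,.112).round(4),np.nanmedian(S[m],0).round(4))
cv2.imwrite("pics/s14.png",cv2.resize(s["pixels"][190:300,210:390,::-1],None,fx=4.4,fy=4.4,interpolation=cv2.INTER_CUBIC))
E
```

```text
70 plate mid [0.5508 0.0691] clamp x of mid 0.0 0.1481
100 plate mid [0.5483 0.0456] clamp x of mid -0.0 0.147
130 plate mid [0.5457 0.0214] clamp x of mid -0.0 0.1478
160 plate mid [ 0.5434 -0.0035] clamp x of mid 0.0004 0.1478
190 plate mid [ 0.5402 -0.0292] clamp x of mid -0.0001 0.1479
220 plate mid [ 0.5378 -0.056 ] clamp x of mid 0.0003 0.1481
250 plate mid [ 0.5348 -0.0838] clamp x of mid 0.0003 0.1475
280 plate mid [ 0.5316 -0.1128] clamp x of mid 0.0002 0.147
scene green [327.125      225.66477273] [[0.5451 0.0294 0.112 ]] [0.5449 0.029  0.1115]
scene green [397.21641791 246.55970149] [[0.5135 0.1791 0.112 ]] [0.5005 0.1725 0.0994]
scene green [358.03435115 332.9351145 ] [[0.7395 0.2377 0.112 ]] [0.7306 0.2329 0.0995]
scene green [405.48867314 365.23624595] [[0.7472 0.3316 0.112 ]] [0.739  0.3281 0.0997]
```

View pics/n14.png

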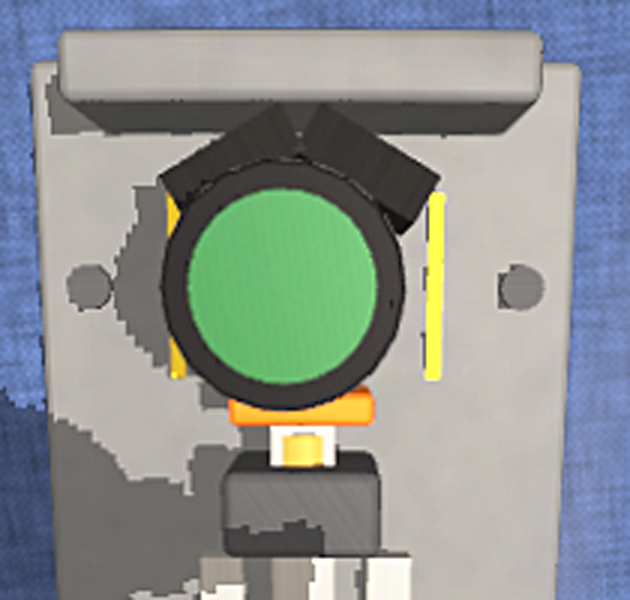

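View pics/s14.png

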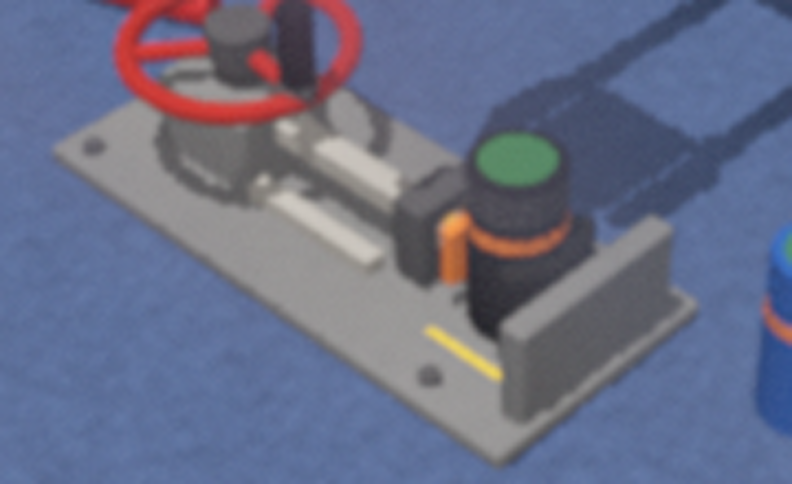

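```bash
python3 - <<'E'
from workcell import read_camera
from h import *
c=read_camera("top"); np.savez("top14.npz",**c)
cv2.imwrite("pics/t14.png",cv2.resize(c["pixels"][205:305,270:450,::-1],None,fx=4.4,fy=4.4,interpolation=cv2.INTER_CUBIC))
# scene: project home vs offset top centre relative to wrist-frame clamp
s=load("scene14.npz")
ex=np.array([.9944,-.1059,0]);ey=np.array([.1059,.9944,0]);n=np.array([.5465,.029,0])
# calibrate scene bias with plate corner / stop corners predicted
for nm,p in dict(home=n+[0,0,.112],off=n-.0036*ex-.0015*ey+[0,0,.112],stopR=n+.056*ey+.055*ex+[0,0,.072],stopL=n+.056*ey-.055*ex+[0,0,.072],cR=n+.056*ey+.075*ex+[0,0,.012],cL=n+.056*ey-.075*ex+[0,0,.012]).items():
    u=project(s,p)[0]; print(nm,u.round(1),"crop",((u+.5-[210,190])*4.4).round(0))
E
```

```text
home [326.5 225.9] crop [515. 160.]
off [327.2 224.8] crop [518. 155.]
stopR [328.2 265.9] crop [522. 336.]
stopL [363.1 240. ] crop [676. 222.]
cR [321.3 291.7] crop [492. 450.]
cL [367.3 256.1] crop [694. 293.]
```

View pics/t14.png

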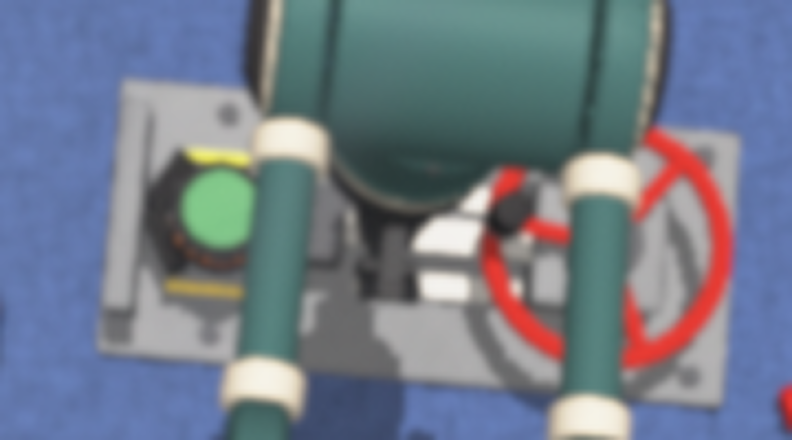

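The top view is partly hidden by the arm. Centring the camera over the barrel and closer will settle whether the sideways offset is real.

Emit:
{"method": "arm_command", "body": {
  "rows": [
    {"xyz":[-0.0036,0.002,0.015],"delta_rot":[0,0,0],"gripper":0.05},
    {"xyz":[-0.0036,0.003,0.025],"delta_rot":[0,0,0],"gripper":0.05},
    {"xyz":[0,0,0.01],"delta_rot":[0,0,0],"gripper":0.05},
    {"xyz":[0,0,0],"delta_rot":[0,0,0],"gripper":0.05},
    {"xyz":[0,0,0],"delta_rot":[0,0,0],"gripper":0.05},
    {"xyz":[0,0,0],"delta_rot":[0,0,0],"gripper":0.05}
  ]
}}

```text
time: 20.1
tool_pos: [0.5388, -0.0519, 0.1808]
tcp_rot: [3.137, -0.165, 0.003]
wrist_force: [-0.0, 0.2, -1.0]
width: 0.585
```

```bash
python3 look.py wrist15; python3 - <<'E'
from h import *
c=load("wrist15.npz");C=cloud(c)
M=c["camera_from_world"];o=-M[:3,:3].T@M[:3,3]
ex=np.array([.9944,-.1059]);ey=np.array([.1059,.9944]);n=np.array([.5465,.029])
print("cam clamp",(o[:2]-n)@ex,(o[:2]-n)@ey,o[2])
q=cv2.cvtColor(c["pixels"],cv2.COLOR_RGB2HSV)
g=(cv2.inRange(q,(45,60,40),(80,255,200))>0).astype(np.uint8)
ct=max(cv2.findContours(g,0,1)[0],key=len); e=cv2.fitEllipse(ct);print(e)
b=onplane(c,e[0],.1127)[0,:2];print("top centre rel nest",(b-n)@ex,(b-n)@ey)
pl=(q[:,:,1]<60)&(C[:,:,2]>.006)&(C[:,:,2]<.019)
for v in range(60,260,30):
    u=np.flatnonzero(pl[v,120:520])+120
    if len(u)<2: continue
    m=onplane(c,[(u.min(),v),(u.max(),v)],.012);print(v,u.min(),u.max(),"mid x",((m.mean(0)[:2]-n)@ex).round(4),np.linalg.norm(m[1]-m[0]).round(4))
cv2.imwrite("pics/n15.png",cv2.resize(c["pixels"][40:260,180:460,::-1],None,fx=2.7,fy=2.7,interpolation=cv2.INTER_CUBIC))
E
```

```text
20.1 [ 0.53877394 -0.05189645  0.18079227] [ 3.13709102e+00 -1.64921957e-01  2.76480336e-03] [-0.00615708  0.16145243 -1.01699651] 0.5850899254296643
green [303.00299564 107.42374728] [ 273   65   78   82 3672] [[0.53896186 0.02860965 0.1       ]] [0.53966994 0.02787425 0.11270616]
cam clamp 0.001243653823740677 -0.010242561464988005 0.3235269475236322
((306.96063232421875, 106.75931549072266), (66.67671966552734, 84.90738677978516), 163.38717651367188)
top centre rel nest -0.005035717617670617 -0.0013891626807306507
60 213 423 mid x -0.0001 0.1477
90 215 422 mid x 0.0003 0.1478
120 216 420 mid x -0.0001 0.148
150 218 419 mid x 0.0003 0.1483
180 220 417 mid x 0.0003 0.148
210 222 415 mid x 0.0003 0.1478
240 224 413 mid x 0.0003 0.1476
```

View pics/n15.png

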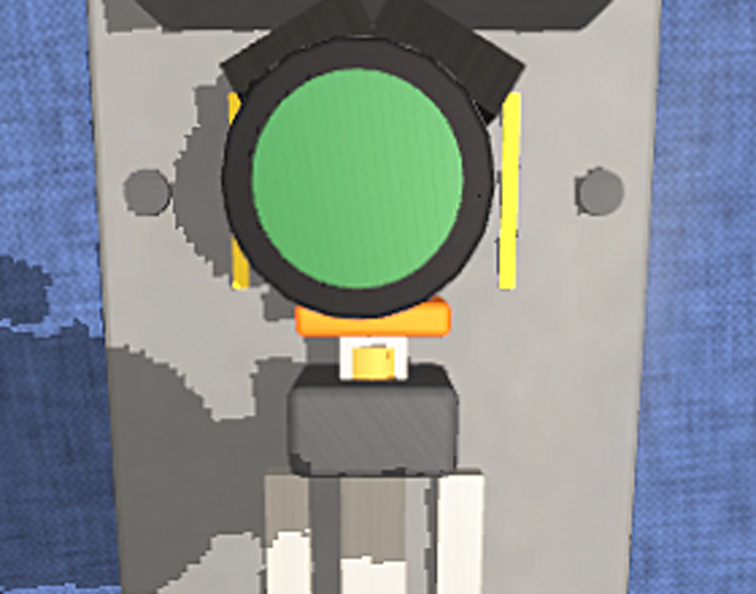

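Centred view: plate mid-line at crop col about 375, pad 373, V vertex about 373, but the barrel top is at 358. So the barrel sits about 3.3 mm to −x, gripped against the left V face only. I'll mend this: back the wheel off a little, centre the barrel, and rewind.

Emit:
{"method": "arm_command", "body": {
  "rows": [
    {"xyz":[0.0015,0.015,0],"delta_rot":[0,0,0],"gripper":0.045},
    {"xyz":[0.0025,0.025,0],"delta_rot":[0,0,0],"gripper":0.045},
    {"xyz":[0.0025,0.0247,0],"delta_rot":[0,0,0],"gripper":0.045},
    {"xyz":[0,0,0],"delta_rot":[0,0,0],"gripper":0.045},
    {"xyz":[0,0,0],"delta_rot":[0,0,0],"gripper":0.045}
  ]
}}

```text
time: 20.65
tool_pos: [0.5378, -0.1177, 0.1803]
tcp_rot: [-3.137, 0.167, -0.001]
wrist_force: [0.4, 0.6, 0.9]
width: 0.529
```

```bash
python3 look.py wrist16; python3 - <<'E'
from h import *
from meas import comps
c=load("wrist16.npz");C=cloud(c)
m=(C[:,:,2]>.128)&(C[:,:,2]<.142)
for st,ce,mm in comps(m,60): print("knobtop",ce,st,onplane(c,ce,.136),np.nanmedian(C[mm],0))
E
python3 wind.py -285 -.05 -.08 -.1 -.1 -.1 -.1 -.05
```

```text
20.65 [ 0.53779177 -0.11768661  0.18026176] [-3.13711937e+00  1.67404407e-01 -1.21688385e-03] [0.41530734 0.59446895 0.89658372] 0.5290390070116845
knobtop [319.48522895 272.51994092] [ 300  251   40   43 1354] [[ 0.53832863 -0.11450629  0.136     ]] [ 0.53835126 -0.11448091  0.13590415]
[np.float64(-0.0027), np.float64(-0.0004)] -282.1
[np.float64(-0.0044), np.float64(-0.0003)] -277.6
[np.float64(-0.0055), np.float64(0.0001)] -271.8
[np.float64(-0.0055), np.float64(0.0007)] -266.1
[np.float64(-0.0054), np.float64(0.0012)] -260.4
[np.float64(-0.0052), np.float64(0.0017)] -254.6
[np.float64(-0.0025), np.float64(0.0011)] -251.8
```

Emit:
{"method": "arm_command", "body": {
  "rows": [
    {"xyz":[0.0003,-0.001,0.02],"delta_rot":[0,0,0],"gripper":0.045},
    {"xyz":[0,0,0.025],"delta_rot":[0,0,0],"gripper":0.045},
    {"xyz":[0,0,0.02],"delta_rot":[0,0,0],"gripper":0.045},
    {"xyz":[0,0,0.009],"delta_rot":[0,0,0],"gripper":0.045},
    {"xyz":[0,0,0],"delta_rot":[0,0,0],"gripper":0.01},
    {"xyz":[0,0,0],"delta_rot":[0,0,0],"gripper":0.01},
    {"xyz":[0,0,0],"delta_rot":[0,0,0],"gripper":0.01},
    {"xyz":[0,0,0],"delta_rot":[0,0,0],"gripper":0.01},
    {"xyz":[0,0,0],"delta_rot":[0,0,0],"gripper":0.01}
  ],
  "force": 50
}}

```text
time: 21.6
tool_pos: [0.5378, -0.1154, 0.1063]
tcp_rot: [-3.137, 0.165, 0.001]
wrist_force: [-3.7, 3.5, 1.1]
width: 0.213
```

```bash
python3 force.py -285
```

```text
21.6 pos rel [0.0128 0.0544] r 0.0559 ang 76.8 push 4.52 radial on tool 2.4 fz 1.1 0.21337527572544554
```

Emit:
{"method": "arm_command", "body": {
  "rows": [
    {"xyz":[-0.0027,-0.0004,0],"delta_rot":[0,0,0],"gripper":0.01},
    {"xyz":[-0.0044,-0.0003,0],"delta_rot":[0,0,0],"gripper":0.01},
    {"xyz":[-0.0055,0.0001,0],"delta_rot":[0,0,0],"gripper":0.01},
    {"xyz":[-0.0055,0.0007,0],"delta_rot":[0,0,0],"gripper":0.01},
    {"xyz":[-0.0054,0.0012,0],"delta_rot":[0,0,0],"gripper":0.01},
    {"xyz":[-0.0052,0.0017,0],"delta_rot":[0,0,0],"gripper":0.01},
    {"xyz":[-0.0025,0.0011,0],"delta_rot":[0,0,0],"gripper":0.01},
    {"xyz":[0,0,0],"delta_rot":[0,0,0],"gripper":0.01}
  ]
}}

```text
time: 22.4
tool_pos: [0.5085, -0.1162, 0.1064]
tcp_rot: [-3.137, 0.166, -0.008]
wrist_force: [5.7, 3.0, -4.5]
width: 0.212
```

```bash
python3 force.py -253
```

```text
22.4 pos rel [-0.0165  0.0536] r 0.056 ang 107.1 push -6.33 radial on tool 1.17 fz -4.5 0.21190044666724625
```

Emit:
{"method": "arm_command", "body": {
  "rows": [
    {"xyz":[0.0015,0,0],"delta_rot":[0,0,0],"gripper":0.01},
    {"xyz":[0,0,0],"delta_rot":[0,0,0],"gripper":0.04},
    {"xyz":[0,0,0],"delta_rot":[0,0,0],"gripper":0.045},
    {"xyz":[0,0,0],"delta_rot":[0,0,0],"gripper":0.045},
    {"xyz":[0,0,-0.02],"delta_rot":[0,0,0],"gripper":0.045},
    {"xyz":[0,0,-0.04],"delta_rot":[0,0,0],"gripper":0.045},
    {"xyz":[0,0,-0.04],"delta_rot":[0,0,0],"gripper":0.085},
    {"xyz":[0.0025,-0.022,-0.005],"delta_rot":[0,0,0],"gripper":0.085},
    {"xyz":[0.005,-0.04,0],"delta_rot":[0,0,0],"gripper":0.085},
    {"xyz":[0.005,-0.04,0],"delta_rot":[0,0,0],"gripper":0.085},
    {"xyz":[0.004,-0.03,0],"delta_rot":[0,0,0],"gripper":0.085},
    {"xyz":[0.001,-0.015,0],"delta_rot":[0,0,0],"gripper":0.085}
  ]
}}

```text
time: 23.6
tool_pos: [0.5413, 0.0295, 0.2111]
tcp_rot: [-3.137, 0.162, -0.001]
wrist_force: [-0.7, -0.4, -0.1]
width: 0.993
```

Emit:
{"method": "arm_command", "body": {
  "rows": [
    {"xyz":[0,0,0],"delta_rot":[0,0,0],"gripper":0.085},
    {"xyz":[0,0,0],"delta_rot":[0,0,0],"gripper":0.085}
  ]
}}

```text
time: 23.8
tool_pos: [0.5406, 0.027, 0.2107]
tcp_rot: [3.136, -0.164, -0.001]
wrist_force: [-0.3, 0.4, 0.5]
width: 0.998
```

```bash
cat > nest.py <<'E'
import sys
from h import *
c=load(sys.argv[1]+".npz");C=cloud(c)
ex=np.array([.9944,-.1059]);ey=np.array([.1059,.9944]);n=np.array([.5465,.029])
q=cv2.cvtColor(c["pixels"],cv2.COLOR_RGB2HSV)
g=(cv2.inRange(q,(45,60,40),(80,255,200))>0).astype(np.uint8)
for ct in cv2.findContours(g,0,1)[0]:
    if len(ct)<40: continue
    e=cv2.fitEllipse(ct)
    b=onplane(c,e[0],.1127)[0,:2];print("top",np.round(e[0],1),b.round(4),"rel nest",((b-n)@ex).round(4),((b-n)@ey).round(4))
pl=(q[:,:,1]<60)&(C[:,:,2]>.006)&(C[:,:,2]<.019)
for v in range(130,300,20):
    u=np.flatnonzero(pl[v,150:520])+150
    if len(u)<2: continue
    m=onplane(c,[(u.min(),v),(u.max(),v)],.012);print(v,"mid x",((m.mean(0)[:2]-n)@ex).round(4),np.linalg.norm(m[1]-m[0]).round(4))
E
python3 look.py wrist17; python3 nest.py wrist17
```

```text
23.8 [0.54064319 0.0270387  0.21067436] [ 3.13632230e+00 -1.63548783e-01 -5.50998749e-04] [-0.32869287  0.38526194  0.50321898] 0.9980395737816952
green [218.98858329  14.92838609] [ 185    0   68   36 1927] [[0.49827508 0.1638588  0.1       ]] [0.49822428 0.16400875 0.10066765]
green [324.72296635 244.29663509] [ 293  214   64   61 3061] [[0.54367312 0.02474218 0.1       ]] [0.54394465 0.02841138 0.11271211]
top [324.7 244.3] [0.5439 0.0284] rel nest -0.0025 -0.0009
top [219.1  15. ] [0.5009 0.1605] rel nest -0.0593 0.126
150 mid x 0.0 0.1487
170 mid x 0.0001 0.1472
190 mid x 0.0003 0.1473
210 mid x 0.0004 0.1476
230 mid x 0.0001 0.147
250 mid x 0.0002 0.1473
270 mid x 0.0003 0.1477
290 mid x -0.0 0.1472
```

View pics/wrist17.png

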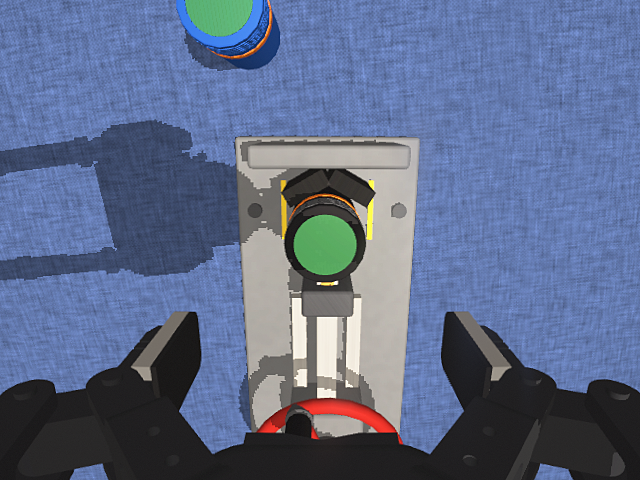

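The barrel top reads −2.5 mm in x here, so it stayed off-centre. With the pad backed off I'll centre it between the fingers.

Emit:
{"method": "arm_command", "body": {
  "rows": [
    {"xyz":[0.0055,-0.001,0],"delta_rot":[0,0,0],"gripper":0.085},
    {"xyz":[0,0,0.02],"delta_rot":[0,0,0],"gripper":0.085},
    {"xyz":[0,0,0.03],"delta_rot":[0,0,0],"gripper":0.085},
    {"xyz":[0,0,0.03],"delta_rot":[0,0,0],"gripper":0.085},
    {"xyz":[0,0,0.03],"delta_rot":[0,0,0],"gripper":0.085},
    {"xyz":[0,0,0.016],"delta_rot":[0,0,0],"gripper":0.085},
    {"xyz":[0,0,0],"delta_rot":[0,0,0],"gripper":0.085},
    {"xyz":[0,0,0],"delta_rot":[0,0,0],"gripper":0.085},
    {"xyz":[0,0,0],"delta_rot":[0,0,0],"gripper":0.085}
  ]
}}

```text
time: 24.75
tool_pos: [0.5479, 0.0276, 0.0864]
tcp_rot: [-3.137, 0.166, -0.005]
wrist_force: [-0.3, 0.0, 1.3]
width: 0.994
```

```bash
python3 look.py wrist18; python3 nest.py wrist18
```

```text
24.75 [0.54792813 0.02759235 0.0863956 ] [-3.13711457  0.16583351 -0.00454748] [-0.31761627  0.03583707  1.27170499] 0.9940056982803092
green [305.58757739 355.2140004 ] [  246   303   120   106 10014] [[0.54257473 0.02136485 0.1       ]] [0.5438738  0.02895057 0.11273621]
top [305.6 355.2] [0.5439 0.0289] rel nest -0.0026 -0.0004
150 mid x -0.0003 0.1471
210 mid x -0.0 0.1467
230 mid x -0.0001 0.1476
250 mid x 0.0002 0.1469
270 mid x -0.0001 0.1473
290 mid x -0.0001 0.1472
```

View pics/wrist18.png

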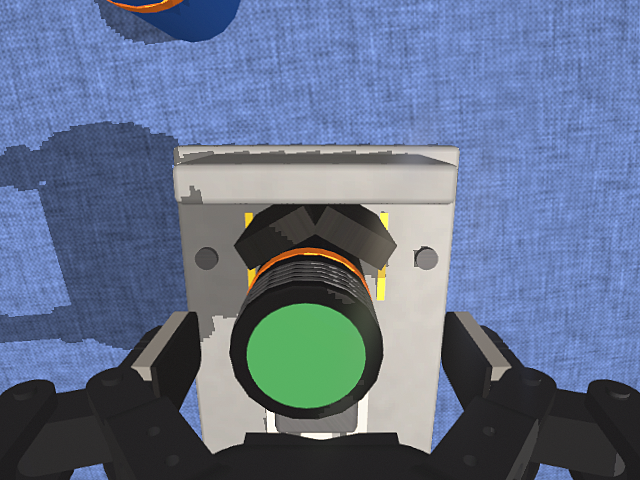

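Emit:
{"method": "arm_command", "body": {
  "rows": [
    {"xyz":[-0.0022,0,0],"delta_rot":[0,0,0],"gripper":0.085},
    {"xyz":[0,0,0],"delta_rot":[0,0,0],"gripper":0.07},
    {"xyz":[0,0,0],"delta_rot":[0,0,0],"gripper":0.06},
    {"xyz":[0,0,0],"delta_rot":[0,0,0],"gripper":0.056},
    {"xyz":[0,0,0],"delta_rot":[0,0,0],"gripper":0.052},
    {"xyz":[0,0,0],"delta_rot":[0,0,0],"gripper":0.048},
    {"xyz":[0,0,0],"delta_rot":[0,0,0],"gripper":0.045},
    {"xyz":[0,0,0],"delta_rot":[0,0,0],"gripper":0.045}
  ],
  "force": 20
}}

```text
time: 25.6
tool_pos: [0.544, 0.0284, 0.085]
tcp_rot: [-3.137, 0.165, 0.001]
wrist_force: [-3.2, 0.5, 5.0]
width: 0.577
```

```bash
python3 look.py wrist19; python3 nest.py wrist19
```

```text
25.6 [0.54395319 0.02837513 0.0849507 ] [-3.13722703e+00  1.64715125e-01  1.01002494e-03] [-3.1871856   0.48944711  4.95694985] 0.5767973665870284
green [320.84220986 358.89666137] [  260   306   122   107 10064] [[0.54396344 0.02097613 0.1       ]] [0.54476626 0.02883727 0.11289439]
top [320.6 358.8] [0.5447 0.0288] rel nest -0.0017 -0.0004
150 mid x -0.0002 0.1467
210 mid x -0.0001 0.1479
230 mid x -0.0 0.1477
250 mid x 0.0 0.1476
270 mid x 0.0001 0.1474
290 mid x 0.0001 0.1474
```

Gripped; still −1.7 mm. Moving it +x.

Emit:
{"method": "arm_command", "body": {
  "rows": [
    {"xyz":[0.001,0.0003,0],"delta_rot":[0,0,0],"gripper":0.045},
    {"xyz":[0.001,0.0003,0],"delta_rot":[0,0,0],"gripper":0.045},
    {"xyz":[0.0005,0,0],"delta_rot":[0,0,0],"gripper":0.045},
    {"xyz":[0,0,0],"delta_rot":[0,0,0],"gripper":0.045},
    {"xyz":[0,0,0],"delta_rot":[0,0,0],"gripper":0.045}
  ]
}}

```text
time: 26.15
tool_pos: [0.5445, 0.028, 0.085]
tcp_rot: [-3.137, 0.165, 0.008]
wrist_force: [-7.4, 2.0, 10.4]
width: 0.577
```

```bash
python3 look.py wrist20; python3 nest.py wrist20|head -1
```

```text
26.15 [0.54450941 0.02797727 0.08501404] [-3.13657278  0.16516707  0.00775202] [-7.41670945  1.99522806 10.44829946] 0.5768633684652984
green [320.98332175 358.84443562] [  260   306   122   107 10073] [[0.54463293 0.0205528  0.1       ]] [0.54551737 0.02844095 0.11300854]
top [321.  358.5] [0.5455 0.0284] rel nest -0.0009 -0.0007
```

Friction on the plate is holding it (Fx −7.4, Fz +10.4, pressed down). Lifting it slightly clears that, then setting it down.

Emit:
{"method": "arm_command", "body": {
  "rows": [
    {"xyz":[0,0.0005,-0.002],"delta_rot":[0,0,0],"gripper":0.04},
    {"xyz":[0,0.0005,-0.002],"delta_rot":[0,0,0],"gripper":0.04},
    {"xyz":[0,0,-0.001],"delta_rot":[0,0,0],"gripper":0.04},
    {"xyz":[0,0,0],"delta_rot":[0,0,0],"gripper":0.04},
    {"xyz":[0,0,0],"delta_rot":[0,0,0],"gripper":0.04}
  ],
  "force": 40
}}

```text
time: 26.7
tool_pos: [0.5464, 0.0264, 0.0894]
tcp_rot: [3.137, -0.165, -0.001]
wrist_force: [-0.4, -0.3, -4.7]
width: 0.569
```

```bash
python3 look.py wrist21; python3 nest.py wrist21
```

```text
26.7 [0.54638955 0.02638629 0.08935802] [ 3.13718757e+00 -1.64793383e-01 -6.79009214e-04] [-0.36454064 -0.26487198 -4.67855094] 0.5690700701267762
green [320.82543017 358.49139656] [ 260  306  122  107 9996] [[0.54615348 0.01644192 0.1       ]] [0.54723111 0.02685227 0.11713565]
top [320.7 358.5] [0.5469 0.0242] rel nest 0.0009 -0.0047
150 mid x -0.0001 0.1476
210 mid x -0.0001 0.1476
230 mid x -0.0001 0.1474
250 mid x -0.0001 0.1472
270 mid x -0.0001 0.147
290 mid x -0.0004 0.1475
```

View pics/wrist21.png

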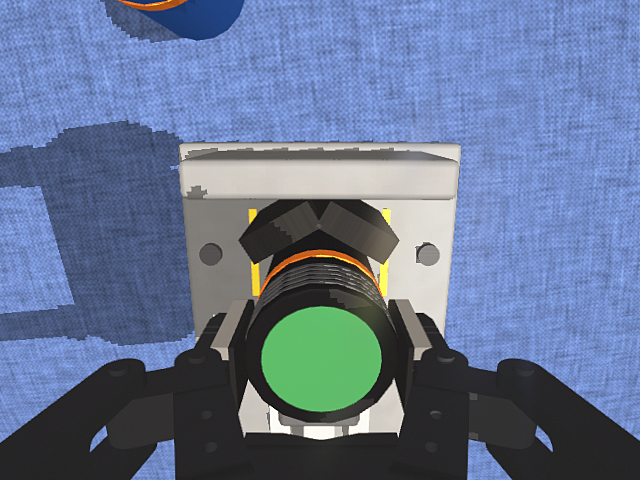

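Now at x +0.9, y −2.0 mm from the nest. Lower and release gently.

Emit:
{"method": "arm_command", "body": {
  "rows": [
    {"xyz":[-0.0006,0,0.0015],"delta_rot":[0,0,0],"gripper":0.04},
    {"xyz":[0,0,0.0015],"delta_rot":[0,0,0],"gripper":0.04},
    {"xyz":[0,0,0.001],"delta_rot":[0,0,0],"gripper":0.04},
    {"xyz":[0,0,0],"delta_rot":[0,0,0],"gripper":0.04},
    {"xyz":[0,0,0],"delta_rot":[0,0,0],"gripper":0.04}
  ]
}}

```text
time: 27.25
tool_pos: [0.5459, 0.0265, 0.0857]
tcp_rot: [3.137, -0.165, -0.0]
wrist_force: [-0.1, 0.4, -4.8]
width: 0.571
```

```bash
python3 look.py wrist22; python3 nest.py wrist22|head -1
```

```text
27.25 [0.54589417 0.0264957  0.08568499] [ 3.13723814e+00 -1.64761178e-01 -2.34827680e-04] [-0.07804984  0.44328943 -4.84140723] 0.5714080374678474
green [320.8331 358.5402] [  260   306   122   107 10000] [[0.54588732 0.01878308 0.1       ]] [0.54673226 0.02699116 0.11350246]
top [320.7 358.5] [0.5466 0.0265] rel nest 0.0004 -0.0024
```

Emit:
{"method": "arm_command", "body": {
  "rows": [
    {"xyz":[0,0,0.0006],"delta_rot":[0,0,0],"gripper":0.04},
    {"xyz":[0,0,0.0003],"delta_rot":[0,0,0],"gripper":0.04},
    {"xyz":[0,0,0],"delta_rot":[0,0,0],"gripper":0.04},
    {"xyz":[0,0,0],"delta_rot":[0,0,0],"gripper":0.051},
    {"xyz":[0,0,0],"delta_rot":[0,0,0],"gripper":0.054},
    {"xyz":[0,0,0],"delta_rot":[0,0,0],"gripper":0.06},
    {"xyz":[0,0,0],"delta_rot":[0,0,0],"gripper":0.07},
    {"xyz":[0,0,0],"delta_rot":[0,0,0],"gripper":0.085},
    {"xyz":[0,0,0],"delta_rot":[0,0,0],"gripper":0.085}
  ]
}}

```text
time: 28.2
tool_pos: [0.5461, 0.0265, 0.0851]
tcp_rot: [-3.137, 0.165, -0.001]
wrist_force: [0.9, 0.0, 0.0]
width: 0.994
```

```bash
python3 look.py wrist23; python3 nest.py wrist23
```

```text
28.2 [0.54611186 0.02649347 0.08505242] [-3.13726038e+00  1.64748560e-01 -5.85972866e-04] [0.89538635 0.02195534 0.00300372] 0.9940393254330543
green [318.10579196 358.3998227 ] [  258   306   121   106 10152] [[0.54517441 0.0193409  0.1       ]] [0.5460595  0.02708336 0.11273621]
top [318.1 358.4] [0.5461 0.0271] rel nest -0.0002 -0.002
150 mid x -0.0001 0.1473
210 mid x -0.0001 0.1474
230 mid x -0.0 0.1472
250 mid x -0.0 0.1471
270 mid x -0.0003 0.1475
290 mid x -0.0003 0.1475
```

Centred: x −0.2, y −2.0 mm. Back to the knob.

Emit:
{"method": "arm_command", "body": {
  "rows": [
    {"xyz":[0,0,-0.02],"delta_rot":[0,0,0],"gripper":0.085},
    {"xyz":[0,0,-0.04],"delta_rot":[0,0,0],"gripper":0.085},
    {"xyz":[0,0,-0.035],"delta_rot":[0,0,0],"gripper":0.085},
    {"xyz":[0,0.005,-0.005],"delta_rot":[0,0,0],"gripper":0.085},
    {"xyz":[-0.003,0.02,0],"delta_rot":[0,0,0],"gripper":0.085},
    {"xyz":[-0.006,0.038,0],"delta_rot":[0,0,0],"gripper":0.06},
    {"xyz":[-0.006,0.04,0],"delta_rot":[0,0,0],"gripper":0.045},
    {"xyz":[-0.005,0.03,0],"delta_rot":[0,0,0],"gripper":0.045},
    {"xyz":[-0.002,0.0126,0],"delta_rot":[0,0,0],"gripper":0.045},
    {"xyz":[0,0,0],"delta_rot":[0,0,0],"gripper":0.045},
    {"xyz":[0,0,0],"delta_rot":[0,0,0],"gripper":0.045}
  ]
}}

```text
time: 29.35
tool_pos: [0.5088, -0.1155, 0.1845]
tcp_rot: [-3.136, 0.166, 0.001]
wrist_force: [0.2, 0.0, -0.2]
width: 0.524
```

```bash
python3 look.py wrist24; python3 - <<'E'
from h import *
from meas import comps
c=load("wrist24.npz");C=cloud(c)
m=(C[:,:,2]>.128)&(C[:,:,2]<.142)
for st,ce,mm in comps(m,60): print("knobtop",ce,st,onplane(c,ce,.136),np.nanmedian(C[mm],0))
E
python3 wind.py -254.5 .02 .03 .03 .03 .03 .03 .03 .03 .03 .03 .03 .03
```

```text
29.35 [ 0.5087872  -0.11545555  0.18448579] [-3.13632430e+00  1.65796103e-01  6.83724271e-04] [ 0.1693271   0.017211   -0.19402709] 0.5241156571261777
knobtop [320.19102862 275.34802784] [ 301  255   40   42 1293] [[ 0.50929705 -0.11525231  0.136     ]] [ 0.50925861 -0.11523665  0.13588149]
[np.float64(0.001), np.float64(-0.0004)] -255.6
[np.float64(0.0016), np.float64(-0.0006)] -257.4
[np.float64(0.0016), np.float64(-0.0005)] -259.1
[np.float64(0.0016), np.float64(-0.0005)] -260.8
[np.float64(0.0016), np.float64(-0.0004)] -262.5
[np.float64(0.0016), np.float64(-0.0004)] -264.2
[np.float64(0.0016), np.float64(-0.0003)] -266.0
[np.float64(0.0016), np.float64(-0.0003)] -267.7
[np.float64(0.0016), np.float64(-0.0002)] -269.4
[np.float64(0.0016), np.float64(-0.0002)] -271.1
[np.float64(0.0016), np.float64(-0.0001)] -272.8
[np.float64(0.0016), np.float64(-0.0001)] -274.6
```

Emit:
{"method": "arm_command", "body": {
  "rows": [
    {"xyz":[0.0003,0,0.02],"delta_rot":[0,0,0],"gripper":0.045},
    {"xyz":[0,0,0.028],"delta_rot":[0,0,0],"gripper":0.045},
    {"xyz":[0,0,0.021],"delta_rot":[0,0,0],"gripper":0.045},
    {"xyz":[0,0,0.0095],"delta_rot":[0,0,0],"gripper":0.045},
    {"xyz":[0,0,0],"delta_rot":[0,0,0],"gripper":0.01},
    {"xyz":[0,0,0],"delta_rot":[0,0,0],"gripper":0.01},
    {"xyz":[0,0,0],"delta_rot":[0,0,0],"gripper":0.01},
    {"xyz":[0,0,0],"delta_rot":[0,0,0],"gripper":0.01},
    {"xyz":[0,0,0],"delta_rot":[0,0,0],"gripper":0.01}
  ],
  "force": 50
}}

```text
time: 30.3
tool_pos: [0.5091, -0.1154, 0.1069]
tcp_rot: [-3.136, 0.165, -0.0]
wrist_force: [-3.0, 4.2, 0.6]
width: 0.219
```

```bash
python3 force.py -254
```

```text
30.3 pos rel [-0.0159  0.0544] r 0.0567 ang 106.3 push 1.72 radial on tool 4.89 fz 0.6 0.21890227381333063
```

Emit:
{"method": "arm_command", "body": {
  "rows": [
    {"xyz":[0.001,-0.0004,0],"delta_rot":[0,0,0],"gripper":0.01},
    {"xyz":[0.0016,-0.0006,0],"delta_rot":[0,0,0],"gripper":0.01},
    {"xyz":[0.0016,-0.0005,0],"delta_rot":[0,0,0],"gripper":0.01},
    {"xyz":[0.0016,-0.0005,0],"delta_rot":[0,0,0],"gripper":0.01},
    {"xyz":[0.0016,-0.0004,0],"delta_rot":[0,0,0],"gripper":0.01},
    {"xyz":[0.0016,-0.0004,0],"delta_rot":[0,0,0],"gripper":0.01}
  ]
}}

```text
time: 30.9
tool_pos: [0.516, -0.1138, 0.1068]
tcp_rot: [-3.137, 0.165, 0.008]
wrist_force: [-10.0, 3.7, 6.0]
width: 0.213
```

```bash
python3 force.py -261
```

```text
30.9 pos rel [-0.009  0.056] r 0.0567 ang 99.1 push 9.26 radial on tool 5.21 fz 6.0 0.2130068875544679
```

Emit:
{"method": "arm_command", "body": {
  "rows": [
    {"xyz":[0.0015,-0.0007,0],"delta_rot":[0,0,0],"gripper":0.01},
    {"xyz":[0.0015,-0.0006,0],"delta_rot":[0,0,0],"gripper":0.01},
    {"xyz":[0.0013,-0.0004,0],"delta_rot":[0,0,0],"gripper":0.01}
  ]
}}

```text
time: 31.2
tool_pos: [0.5207, -0.1131, 0.1068]
tcp_rot: [3.137, -0.164, -0.007]
wrist_force: [-9.3, 1.7, 4.7]
width: 0.216
```

```bash
python3 force.py -266
```

```text
31.2 pos rel [-0.0043  0.0567] r 0.0568 ang 94.3 push 9.14 radial on tool 2.38 fz 4.7 0.2163508032492765
```

Emit:
{"method": "arm_command", "body": {
  "rows": [
    {"xyz":[0.0013,-0.0003,0],"delta_rot":[0,0,0],"gripper":0.01},
    {"xyz":[0.0013,-0.0002,0],"delta_rot":[0,0,0],"gripper":0.01}
  ]
}}

```text
time: 31.4
tool_pos: [0.5234, -0.113, 0.1068]
tcp_rot: [3.137, -0.164, -0.007]
wrist_force: [-9.0, 2.0, 5.1]
width: 0.214
```

```bash
python3 force.py -268.5
```

```text
31.4 pos rel [-0.0016  0.0568] r 0.0568 ang 91.7 push 8.9 radial on tool 2.19 fz 5.1 0.21444949064230298
```

Emit:
{"method": "arm_command", "body": {
  "rows": [
    {"xyz":[0.0013,-0.0002,0],"delta_rot":[0,0,0],"gripper":0.01},
    {"xyz":[0.0013,-0.0001,0],"delta_rot":[0,0,0],"gripper":0.01},
    {"xyz":[0.0013,-0.0001,0],"delta_rot":[0,0,0],"gripper":0.01}
  ]
}}

```text
time: 31.7
tool_pos: [0.5273, -0.113, 0.1068]
tcp_rot: [3.137, -0.165, -0.007]
wrist_force: [-7.8, 2.3, 5.0]
width: 0.215
```

```bash
python3 force.py -272.5
```

```text
31.7 pos rel [0.0023 0.0568] r 0.0568 ang 87.7 push 7.94 radial on tool 1.99 fz 5.0 0.21493289789637943
```

Emit:
{"method": "arm_command", "body": {
  "rows": [
    {"xyz":[0.001,0,0],"delta_rot":[0,0,0],"gripper":0.01},
    {"xyz":[0.001,0,0],"delta_rot":[0,0,0],"gripper":0.01}
  ]
}}

```text
time: 31.9
tool_pos: [0.5293, -0.1132, 0.1068]
tcp_rot: [3.137, -0.165, -0.007]
wrist_force: [-9.0, 2.1, 4.2]
width: 0.217
```

```bash
python3 force.py -275
```

```text
31.9 pos rel [0.0043 0.0566] r 0.0568 ang 85.7 push 9.15 radial on tool 1.28 fz 4.2 0.21663399771832145
```

At this angle the push was 11 N last time and is now about 8.5 N, so the barrel does sit deeper in the V. Continue creeping.

Emit:
{"method": "arm_command", "body": {
  "rows": [
    {"xyz":[0.0012,0.0001,0],"delta_rot":[0,0,0],"gripper":0.01},
    {"xyz":[0.0012,0.0001,0],"delta_rot":[0,0,0],"gripper":0.01},
    {"xyz":[0.0012,0.0001,0],"delta_rot":[0,0,0],"gripper":0.01}
  ]
}}

```text
time: 32.2
tool_pos: [0.5326, -0.1135, 0.1068]
tcp_rot: [-3.137, 0.165, 0.008]
wrist_force: [-9.9, 2.6, 6.1]
width: 0.215
```

```bash
python3 force.py -278
```

```text
32.2 pos rel [0.0076 0.0563] r 0.0568 ang 82.4 push 10.12 radial on tool 1.2 fz 6.1 0.21489863203621107
```

Emit:
{"method": "arm_command", "body": {
  "rows": [
    {"xyz":[0.0012,0.0002,0],"delta_rot":[0,0,0],"gripper":0.01},
    {"xyz":[0.0012,0.0002,0],"delta_rot":[0,0,0],"gripper":0.01}
  ]
}}

```text
time: 32.4
tool_pos: [0.5348, -0.1139, 0.1068]
tcp_rot: [-3.137, 0.165, 0.008]
wrist_force: [-10.3, 3.1, 5.7]
width: 0.217
```

```bash
python3 force.py -280.5
```

```text
32.4 pos rel [0.0098 0.0559] r 0.0567 ang 80.1 push 10.66 radial on tool 1.17 fz 5.7 0.21702805959071103
```

Emit:
{"method": "arm_command", "body": {
  "rows": [
    {"xyz":[0.0012,0.0003,0],"delta_rot":[0,0,0],"gripper":0.01},
    {"xyz":[0.0012,0.0003,0],"delta_rot":[0,0,0],"gripper":0.01}
  ]
}}

```text
time: 32.6
tool_pos: [0.537, -0.1144, 0.1068]
tcp_rot: [-3.136, 0.165, 0.009]
wrist_force: [-10.4, 5.8, 6.3]
width: 0.216
```

```bash
python3 force.py -282
```

```text
32.6 pos rel [0.012  0.0554] r 0.0567 ang 77.8 push 11.35 radial on tool 3.54 fz 6.3 0.2164556982340636
```

Emit:
{"method": "arm_command", "body": {
  "rows": [
    {"xyz":[0.001,0.0003,0],"delta_rot":[0,0,0],"gripper":0.01},
    {"xyz":[0.001,0.0003,0],"delta_rot":[0,0,0],"gripper":0.01}
  ]
}}

```text
time: 32.8
tool_pos: [0.5388, -0.1149, 0.1068]
tcp_rot: [-3.135, 0.165, 0.009]
wrist_force: [-10.5, 6.7, 6.5]
width: 0.213
```

```bash
python3 force.py -284
```

```text
32.8 pos rel [0.0138 0.0549] r 0.0566 ang 75.9 push 11.77 radial on tool 3.99 fz 6.5 0.2126078284793794
```

Emit:
{"method": "arm_command", "body": {
  "rows": [
    {"xyz":[0.001,0.0003,0],"delta_rot":[0,0,0],"gripper":0.01},
    {"xyz":[0.001,0.0003,0],"delta_rot":[0,0,0],"gripper":0.01}
  ]
}}

```text
time: 33.0
tool_pos: [0.5406, -0.1154, 0.1068]
tcp_rot: [-3.135, 0.165, 0.01]
wrist_force: [-10.6, 7.0, 7.7]
width: 0.217
```

```bash
python3 force.py -286
```

```text
33.0 pos rel [0.0156 0.0544] r 0.0566 ang 74.0 push 12.14 radial on tool 3.79 fz 7.7 0.2168535941536911
```

Emit:
{"method": "arm_command", "body": {
  "rows": [
    {"xyz":[0.001,0.0003,0],"delta_rot":[0,0,0],"gripper":0.01}
  ]
}}

```text
time: 33.1
tool_pos: [0.5415, -0.1157, 0.1068]
tcp_rot: [-3.135, 0.165, 0.01]
wrist_force: [-10.8, 7.6, 7.6]
width: 0.22
```

```bash
python3 force.py -287
```

```text
33.1 pos rel [0.0165 0.0541] r 0.0566 ang 73.0 push 12.51 radial on tool 4.15 fz 7.6 0.22020090003513504
```

Emit:
{"method": "arm_command", "body": {
  "rows": [
    {"xyz":[0.001,0.0003,0],"delta_rot":[0,0,0],"gripper":0.01}
  ]
}}

```text
time: 33.2
tool_pos: [0.5425, -0.116, 0.1068]
tcp_rot: [-3.135, 0.165, 0.01]
wrist_force: [-10.4, 8.5, 7.2]
width: 0.216
```

```bash
python3 force.py -288
```

```text
33.2 pos rel [0.0175 0.0538] r 0.0566 ang 72.0 push 12.52 radial on tool 4.82 fz 7.2 0.2163058579754752
```

One more millimetre.

Emit:
{"method": "arm_command", "body": {
  "rows": [
    {"xyz":[0.001,0.0003,0],"delta_rot":[0,0,0],"gripper":0.01}
  ]
}}

```text
time: 33.3
tool_pos: [0.5434, -0.1163, 0.1068]
tcp_rot: [-3.134, 0.165, 0.01]
wrist_force: [-11.7, 7.0, 8.2]
width: 0.215
```

```bash
python3 force.py -289
```

```text
33.3 pos rel [0.0184 0.0535] r 0.0566 ang 71.0 push 13.36 radial on tool 2.81 fz 8.2 0.21521573526956914
```

Push is 13 N while creeping (12.1, 12.5, 12.5, 13.4). Ease off, let go, rise and move to view.

Emit:
{"method": "arm_command", "body": {
  "rows": [
    {"xyz":[-0.002,0,0],"delta_rot":[0,0,0],"gripper":0.01},
    {"xyz":[-0.0005,0,0],"delta_rot":[0,0,0],"gripper":0.03},
    {"xyz":[0,0,0],"delta_rot":[0,0,0],"gripper":0.045},
    {"xyz":[0,0,0],"delta_rot":[0,0,0],"gripper":0.045},
    {"xyz":[0,0,0],"delta_rot":[0,0,0],"gripper":0.045},
    {"xyz":[0,0,-0.01],"delta_rot":[0,0,0],"gripper":0.045},
    {"xyz":[0,0,-0.03],"delta_rot":[0,0,0],"gripper":0.045},
    {"xyz":[0,0,-0.04],"delta_rot":[0,0,0],"gripper":0.045},
    {"xyz":[-0.003,-0.015,-0.01],"delta_rot":[0,0,0],"gripper":0.045},
    {"xyz":[-0.006,-0.03,0],"delta_rot":[0,0,0],"gripper":0.045},
    {"xyz":[-0.004,-0.02,0],"delta_rot":[0,0,0],"gripper":0.045},
    {"xyz":[0,0,0],"delta_rot":[0,0,0],"gripper":0.045}
  ]
}}

```text
time: 34.5
tool_pos: [0.5374, -0.0493, 0.1967]
tcp_rot: [-3.137, 0.161, -0.0]
wrist_force: [-0.6, -0.2, -1.4]
width: 0.527
```

Emit:
{"method": "arm_command", "body": {
  "rows": [
    {"xyz":[0,0,0],"delta_rot":[0,0,0],"gripper":0.045},
    {"xyz":[0,0,0],"delta_rot":[0,0,0],"gripper":0.045}
  ]
}}

```text
time: 34.7
tool_pos: [0.5377, -0.052, 0.1963]
tcp_rot: [3.137, -0.165, -0.0]
wrist_force: [-0.3, -0.0, -0.7]
width: 0.524
```

```bash
python3 look.py wrist25; python3 nest.py wrist25; python3 - <<'E'
from workcell import read_camera
from h import *
c=read_camera("scene"); cv2.imwrite("pics/scene25.png",c["pixels"][:,:,::-1])
E
```

```text
34.7 [ 0.5377318  -0.05202376  0.19632649] [ 3.13685729e+00 -1.64682209e-01 -2.79645171e-05] [-0.2865157  -0.02408421 -0.6529417 ] 0.5239614393345572
green [307.69360902 105.81466165] [ 283   66   69   77 2660] [[0.5398385  0.02973545 0.1       ]] [0.54047439 0.02916597 0.11270807]
top [315.3 104.9] [0.5441 0.0292] rel nest -0.0024 -0.0001
130 mid x -0.0004 0.1478
150 mid x 0.0004 0.1479
170 mid x 0.0004 0.1481
190 mid x 0.0 0.1475
210 mid x 0.0001 0.1478
230 mid x 0.0001 0.1482
250 mid x 0.0001 0.1469
270 mid x 0.0001 0.1474
290 mid x 0.0002 0.1479
```

View pics/wrist25.png

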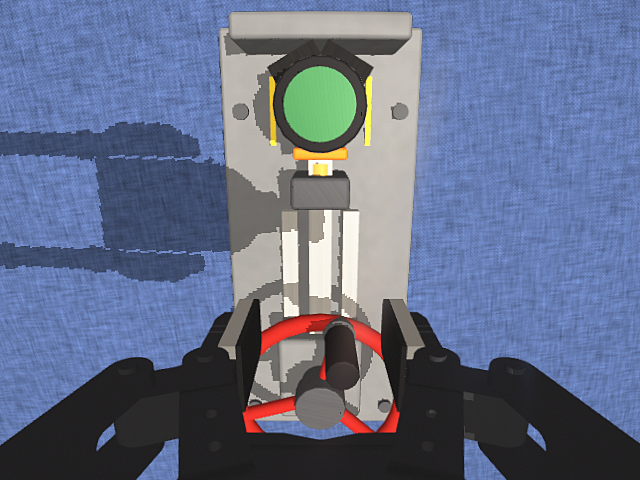

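View pics/scene25.png

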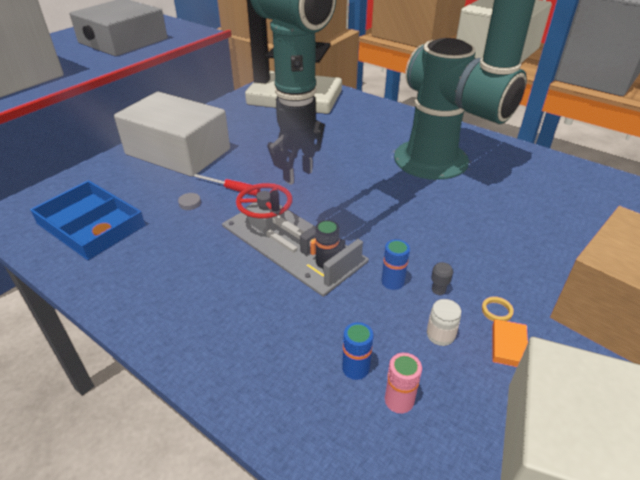

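The barrel rim is centred at about (320,104). Plate middle, V vertex and pad are all at col 320, so it now sits home. The fitted −2.4 mm comes from a ragged green mask. The bystanders are where they were and the arm is clear, so I'm handing in.

```bash
python3 -c "
from workcell import bot
s=bot.read_state();print(s['time'],s['tool_pos'],s['wrist_force'])
print(bot.finish_job())"
```

```text
34.8 [ 0.53773234 -0.0523073   0.19624285] [-0.41792503 -0.01101925 -0.10367198]
the job is handed in; nothing more can be done
None
```

The black barrel with the orange band is standing upright in the nest against the V stop, held by the pad. I let go and handed in at 34.8 s of the 72 s allowed, with the arm clear.

**Placing:** The first clamping, also set at about 13 N, caught the barrel about 3 mm to one side, against one V face only. I backed the wheel off about 0.6 rad, re-centred the barrel and wound it again. The pad then met the barrel later than the first time, which fits it sitting deeper in the V.

**Tension:** The last pushes read while creeping were 12.1, 12.5, 12.5 and 13.4 N, up from about 8 N free. Single readings scatter by about 0.5 N. The highest reading anywhere was 14.2 N, just before I stopped the first clamping.

**Last checks:**
- In the final wrist picture the barrel rim, V vertex, pad and plate middle all line up at about column 320.
- The green-disc fit in the same picture disagreed, giving −2.4 mm sideways. I put that down to its ragged mask and went by the rim.
- The other items on the table look unmoved in the final scene picture, judged by eye.

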